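Pack the steriliser cassette

ROBOT

A 7-joint arm with a two-finger parallel gripper is mounted at the origin on a cart in front of the work surface, level with it; the furniture and walls round the work are solid. World frame = base frame: x ahead of the robot, y to its left, z up, the work surface at z = 0. Lengths are in m, angles in rad, forces in N, time in s.
With the tool pointing down it reaches from about 0.4 to 0.85 m from the base axis. Payload 10.4 kg.
Tool frame: the origin (TCP) lies on the front face of the gripper's body, between the roots of the fingers; the fingertips stand 73 mm ahead of it and the grasp point (between the pads) lies 54 mm ahead of it; z points along the fingers, y is the line along which they close (so a half turn about z gives the same grasp; the last joint's range is limited). The gripper opens to 85 mm and grips with 20 to 120 N. Pads are 22 mm wide; open, the fingers measure 114 mm over their backs; the gripper's body (76 mm by 85 mm) begins 54 mm behind the grasp point. The pads swing forward as they close: fully open they stand 13 mm farther back than shut.
Start: joints at [-1.281, 0.332, -0.065, 1.46, 0.022, 1.35, -0.088], TCP at [0.192, 0.595, 0.304] pointing down, gripper open.
Joint ranges: [-2.6, 2.6], [-0.5, 2.12], [-1.47, 1.34], [0.16, 2.42], [-1.27, 4.41], [0.06, 2.06], [-2.6, 2.6]. Speed limits (rad/s): [2.22, 2.22, 2.79, 2.79, 3.14, 3.14, 3.14].

INTERFACE

Orientations are given as a unit quaternion [x, y, z, w].
In Python, from workcell import manip gives the robot as it stands.
- The arm moves only by the shell command python3 -m jog 'ROWS' [FORCE]. ROWS is JSON, a list of rows, each an object with "grip": the gripper command: -1 is fully open, 1 is shut, values between are in proportion; "slide": the shift along the tool's x, y, z in cm, a list of three; "yaw": the turn about the tool's z in rad. A call has 1 to 8 rows; each row shifts and turns the commanded pose from where the row before left it, along the tool's axes as they then stand; what a row does not reach is not made up. A row lasts 1/10 s, in which the tool goes at most 50 mm and 8.59 degrees, less where a joint would pass 70% of its speed; a pose out of reach is approached as far as the arm can. A call with a gripper value outside its range is refused whole. The fingers move at their own pace and stop on an object; FORCE is the grip in N (left out, the last holds). Time passes only in rows, so rows that do not move let the fingers close. It gives the time, the measured TCP pose, the force, the opening and the grip force at its end, in the units of the state.
- manip.get_obs(): the state, without advancing time (a new reading comes with each control period).
- manip.camera(name): name is "scene" or "top"; returns the picture (384x512x3 uint8, blue, green, red); there is no depth.
- manip.calibration(name): a dict with "vfov" (degrees; the focal length in pixels is half the picture's height over the tangent of half this angle, whatever the lens; pixels are square), "cx", "cy" (the principal point, pixels), "k1" (the pictures are not rectified: a ray, as slopes to the right and down, at radius r is drawn at 1 + k1 r^2 times it, then the intrinsics apply), "camera_from_world" (4x4, takes a point from world to camera coordinates). Camera axes: x right, y down, z forward; pixel columns grow to the right and rows downward; lengths in m; the calibration is good to about 2 mm. A picture is of the moment at which its call begins. calibration takes no time and is no camera call.
- manip.hand_in(): hands the job in; it is judged then, once.
Trained networks look in the newest picture that a camera, given by its name, has taken for a name from the list of things; names that differ only in an ending like _2 or _b are one class to them, and where a whole thing is asked for, a point or a joint stands for the part that bears it (a point fixed in the world has none). Each returns a list of dicts, best first, with "conf" (0 to 1); they miss things now and then, are a little off and sometimes report something else, mostly with a low value. They report only what shows in the picture. A call takes as long as a camera call.
- manip.masks_of(thing, camera): "region" (384x512 bool, what is visible of it) and "centre" ([column, row] in pixels, amid what is visible of it).
The state is a dict: "clock": time; "joint_pos": joint angles; "joint_velocities": joint speeds; "tau": joint torques, N m; "position": TCP position; "ee_rot": TCP orientation; "ft_force": force on the tool from outside, world axes, zero at the start; "torque": the same for the moment, N m; "grip_width": opening from 0.0 (shut) to 1.0 (fully open); "grasp_force": force on a finger pad.
Only numpy, scipy, OpenCV 4.12 (cv2) and the standard library are available. Lean on these libraries where they do the work, as an engineer would, in place of code of your own. Each camera call takes 0.05 s, during which the arm holds its last target. There are 200 camera calls.

TASK

Pack the steriliser cassette. It stands empty and closed: pull its locking bar out of the two spring clips, lift the lid off the two pins and put both down on the worktop, then stack every teal instrument plate that lies on the worktop flat onto the cassette's pins. Close it again: lid fully down on the same pins, and the locking bar pressed down across the lid until it snaps home between both clips; leave the other things on the worktop where they are.

Things in the scene. Friction and masses are not known exactly. Their poses are not given: they have to be found in the camera images.
- cassette: Steel cassette base, fixed, 186 x 96 mm. Origin: centre of its underside, on the worktop; x along its length, z up. Slab top z = 10 mm; two ribs on it (top z = 14 mm) carry the lowest plate. End walls at x = +-62 to +-68 mm, 70 mm wide, top z = 46 mm, carry the lid; long sides open. Spring clips stand at both ends, x = +-73 to +-90 mm, y = 0, 22 mm wide, up to z = 84 mm.
- cassette_seat (a point): Middle of the cassette's ribs, 14 mm above its origin; same axes. Parts that are home have their origins on its z axis: lowest plate at z = 0, next ones at 10 and 20 mm; lid at 32 mm and locking bar at 40 mm however many plates there are (the lid lies on the end walls, with 2 mm or more free above the plates).
- plate_0: Teal rigid instrument plate, 116 x 54 x 10 mm, 0.11 kg, three slender steel probes fixed in it. Origin: centre of underside; x along its length, z up. Piles flat at 10 mm pitch. Two through holes 10.5 mm wide at (x, y) = (-46, +17) and (+46, -17) mm; half a turn about z makes no difference. Grip across its 54 mm width at mid-length. Lies flat on the worktop at the start. May be absent.
- plate_1: Teal rigid instrument plate, 116 x 54 x 10 mm, 0.11 kg, steel forceps and two retractors fixed in it. Origin: centre of underside; x along its length, z up. Piles flat at 10 mm pitch. Two through holes 10.5 mm wide at (x, y) = (-46, +17) and (+46, -17) mm; half a turn about z makes no difference. Grip across its 54 mm width at mid-length. Lies flat on the worktop at the start. May be absent.
- plate_2: Teal rigid instrument plate, 116 x 54 x 10 mm, 0.11 kg, two small drivers and a scalpel handle fixed in it. Origin: centre of underside; x along its length, z up. Piles flat at 10 mm pitch. Two through holes 10.5 mm wide at (x, y) = (-46, +17) and (+46, -17) mm; half a turn about z makes no difference. Grip across its 54 mm width at mid-length. Lies flat on the worktop at the start. May be absent.
- lid: Bare-metal perforated flat lid, 136 x 54 x 8 mm, 0.15 kg. Origin: centre of its underside; x along its length, z up. Two through holes 10.5 mm wide at (x, y) = (-46, +17) and (+46, -17) mm; half a turn makes no difference. At the start it lies home over the pins, which stand 8 mm out of its top, under the bar. Grip across its 54 mm width at mid-length.
- lock_bar: Steel bar 152 x 16 x 12 mm, ends chamfered below and above; on its middle a blue grip block 44 x 16 x 16 mm (28 mm high over all); 0.10 kg. Origin: centre of underside; x along it, z up. Grip the block across 16 mm. Starts home: along the lid, between the pins (5 mm free each side), under both clip noses. A straight pull up of about 10 N frees it, a push down of about 10 N snaps it home.
- clip_a (a joint): Spring clip at the cassette's +x end: leaf hinged at its foot, with a round nose that leans in over the bar's end. Angle in rad: 0 at rest (bar out, or home under the nose), about 0.06 when the bar's end spreads it; springs back. The bar starts to touch the noses some 10 mm above home.
- clip_b (a joint): The same at the cassette's -x end.
- vial_blue: Small glass vial with a blue cap, 21 x 21 x 38 mm, standing behind the work; a bystander. Origin: centre of its underside.
- ointment_tube: White ointment tube with a dark red cap, 21 x 64 x 13 mm, lying behind the work; a bystander. Origin: centre of its underside.
- vial_carton: Small white carton, 43 x 58 x 41 mm, standing at the back left; a bystander. Origin: centre of its underside.
- pin_1 (a point): Top of one of the two dowel pins: steel, 8 mm thick, straight to z = 54 mm above the worktop, then bullet-nosed to z = 62 mm. At (x, y) = (-46, +17) mm in the cassette's frame.
- pin_2 (a point): Top of the other, equal dowel pin, at (x, y) = (+46, -17) mm in the cassette's frame.

How it is judged:
On the way, in this order (a step that is already met when the one before it is completed fails the run):
1. the cassette is open: locking bar out of the clips and lid off the pins, both put aside (horizontal distance between each of lock_bar, lid and cassette_seat above 0.05 m), for 0.2 s.
2. every plate that is there lies flat in the pile on both pins (horizontal distance between each of plate_0, plate_1, plate_2 and cassette_seat below 0.004 m and angle between the x axis of each of plate_0, plate_1, plate_2 and the x axis of cassette_seat, either way round below 0.06 rad and angle between each of plate_0, plate_1, plate_2's own z axis and vertical below 0.04 rad and (z of plate_0 in the frame of cassette_seat between -0.0025 and 0.0025 m or z of plate_0 in the frame of cassette_seat between 0.0075 and 0.0125 m or z of plate_0 in the frame of cassette_seat between 0.0175 and 0.0225 m) and (z of plate_1 in the frame of cassette_seat between -0.0025 and 0.0025 m or z of plate_1 in the frame of cassette_seat between 0.0075 and 0.0125 m or z of plate_1 in the frame of cassette_seat between 0.0175 and 0.0225 m) and (z of plate_2 in the frame of cassette_seat between -0.0025 and 0.0025 m or z of plate_2 in the frame of cassette_seat between 0.0075 and 0.0125 m or z of plate_2 in the frame of cassette_seat between 0.0175 and 0.0225 m)), for 0.2 s.
3. the lid is fully down on both pins (horizontal distance between lid and cassette_seat below 0.004 m and angle between the x axis of lid and the x axis of cassette_seat, either way round below 0.06 rad and angle between lid's own z axis and vertical below 0.04 rad and z of lid in the frame of cassette_seat between 0.0295 and 0.0345 m), for 0.2 s.
At the end, for the whole second after the job is handed in: Plates present and lid: on both pins, centred within 4 mm, turned under 0.06 rad, tilted under 0.04 rad, within 2.5 mm of their heights. Bar: within 2.5 mm of home height, 6 mm of centre, both clips under 0.02 rad. All at rest (all of step 2 and all of step 3 and z of lock_bar in the frame of cassette_seat between 0.0375 and 0.0425 m and horizontal distance between lock_bar and cassette_seat below 0.006 m and angle between the x axis of lock_bar and the x axis of cassette_seat, either way round below 0.06 rad and angle between lock_bar's own z axis and vertical below 0.05 rad and value of joint each of clip_a, clip_b below 0.02 rad and linear speed of each of plate_0, plate_1, plate_2, lid, lock_bar below 0.02 m/s); the robot touches nothing.
It fails at once if the blue-capped vial is knocked away (more than 3 cm) or over (distance of vial_blue from where it was at the start of the episode above 0.03 m or angle between vial_blue's own z axis and vertical above 0.6 rad).
It fails at once if the ointment tube is knocked away (more than 3 cm) (distance of ointment_tube from where it was at the start of the episode above 0.03 m).
It fails at once if the little white carton is knocked away (more than 3 cm) or over (distance of vial_carton from where it was at the start of the episode above 0.03 m or angle between vial_carton's own z axis and vertical above 0.6 rad).
Of plate_0, plate_1, plate_2 only 2 to 3 are there at a start; the rules pass over those that are not, and their reading is None.
At some moment in a run one of plate_0, plate_1, plate_2 may be knocked a few centimetres aside while the robot is not near it.
Once in a run the grip may slacken for a moment while it holds something.
It also fails if it takes over 210 s, if anything falls off the work surface, if the arm or the gripper's body presses on something with over 40 N, if the wrist force passes 120 N, or if a joint passes its speed limit or range.

## Working session

There is one attempt and no reset: what is moved stays moved. The work goes in short steps, Python scripts to look and compute and a shell command to move; the robot and the scene stay as the last step left them, time stands still between calls to the robot, and variables do not carry over. Pictures are saved under pics/ and viewed, at most 14 in all, crops included, and the job is handed in when it is done.

```bash
ls; mkdir -p pics
cat > h.py <<'E'
import numpy as np, cv2
from workcell import manip
from scipy.spatial.transform import Rotation as R
def K(n):
    c=manip.calibration(n); f=192/np.tan(np.radians(c['vfov'])/2)
    return c,f
def ray2w(n,px,z):
    c,f=K(n); d=(np.array(px,float).reshape(-1,2)-[c['cx'],c['cy']])/f
    u=d.copy()
    for _ in range(20): u=d/(1+c['k1']*(u**2).sum(1,keepdims=True))
    T=np.linalg.inv(np.array(c['camera_from_world'])); o=T[:3,3]
    r=np.c_[u,np.ones(len(u))]@T[:3,:3].T
    return o+r*((z-o[2])/r[:,2])[:,None]
def w2px(n,P):
    c,f=K(n); T=np.array(c['camera_from_world']); q=np.array(P,float).reshape(-1,3)@T[:3,:3].T+T[:3,3]
    s=q[:,:2]/q[:,2:]; s=s*(1+c['k1']*(s**2).sum(1,keepdims=True)); return s*f+[c['cx'],c['cy']]
def st():
    o=manip.get_obs(); r=R.from_quat(o['ee_rot']).as_matrix()
    print('t',round(o['clock'],2),'p',np.round(o['position'],4),'x',np.round(r[:,0],3),'y',np.round(r[:,1],3),'z',np.round(r[:,2],3),'F',np.round(o['ft_force'],1),'w',round(o['grip_width'],3),'g',round(o['grasp_force'],1))
def rect(n,reg,z):
    "outline rectangle of mask at height z: centre, long yaw, sizes"
    ys,xs=np.nonzero(reg); p=ray2w(n,np.c_[xs,ys],z)[:,:2]
    (c,s,a)=cv2.minAreaRect((p*1000).astype(np.float32)); 
    if s[0]<s[1]: s=s[::-1]; a+=90
    return np.round(np.array(c)/1000,4),round(((a+90)%180)-90,1),np.round(s,1)
E
python3 - <<'E'
from h import *
st()
for n in('scene','top'):
    im=manip.camera(n); cv2.imwrite(f'pics/{n}0.png',im)
    T=np.linalg.inv(np.array(manip.calibration(n)['camera_from_world'])); print(n,np.round(T[:3,3],3),np.round(T[:3,2],2))
Z=dict(cassette=0.01,lid=.054,lock_bar=.08,plate_0=.01,plate_1=.01,plate_2=.01,vial_blue=.038,ointment_tube=.013,vial_carton=.041)
for t,z in Z.items():
    for d in manip.masks_of(t,'top')[:3]:
        print(t,round(d['conf'],2),np.round(d['centre']),d['region'].sum(),*rect('top',d['region'],z))
E
```

```text
pics
t 0.0 p [0.1922 0.5944 0.3031] x [-0.951  0.308 -0.   ] y [ 0.308  0.951 -0.001] z [-0.    -0.001 -1.   ] F [ 0.1  1.  -0.5] w 1.0 g 0.0
scene [-0.152 -0.871  1.187] [ 0.45  0.55 -0.71]
top [ 0.434 -0.01   1.162] [ 0.12  0.01 -0.99]
cassette 0.65 [266. 230.] 944 [ 0.4821 -0.035 ] -79.7 [188.8  95.8]
lid 0.65 [263. 226.] 502 [ 0.4818 -0.0322] -79.8 [135.6  54.1]
lock_bar 0.48 [260. 223.] 249 [ 0.4817 -0.0321] -80.0 [140.3  16.1]
plate_0 0.91 [153. 248.] 669 [0.4205 0.3183] -83.7 [119.1  58.8]
plate_0 0.72 [160. 203.] 545 [0.5596 0.2932] 88.2 [115.5  51.3]
plate_0 0.59 [268. 234.] 948 [ 0.4833 -0.035 ] -80.2 [190.2  98.1]
plate_1 0.91 [153. 248.] 669 [0.4205 0.3183] -83.7 [119.1  58.8]
plate_1 0.72 [160. 203.] 545 [0.5596 0.2932] 88.2 [115.5  51.3]
plate_1 0.59 [268. 234.] 948 [ 0.4833 -0.035 ] -80.2 [190.2  98.1]
plate_2 0.91 [153. 248.] 669 [0.4205 0.3183] -83.7 [119.1  58.8]
plate_2 0.72 [160. 203.] 545 [0.5596 0.2932] 88.2 [115.5  51.3]
plate_2 0.59 [268. 234.] 948 [ 0.4833 -0.035 ] -80.2 [190.2  98.1]
ointment_tube 0.61 [289. 155.] 93 [ 0.6981 -0.1138] 42.3 [59.5 16.2]
ointment_tube 0.25 [159. 200.] 616 [0.5576 0.2931] 85.0 [116.6  53.8]
vial_carton 0.6 [175. 145.] 303 [0.7316 0.2389] -77.4 [61.9 52.1]
```

Run:
```python
import cv2
im=cv2.imread('pics/top0.png'); cv2.imwrite('pics/top0c.png',cv2.resize(im[100:340,100:420],(800,600),interpolation=cv2.INTER_CUBIC))
```

```text
(no output)
```

View pics/top0c.png

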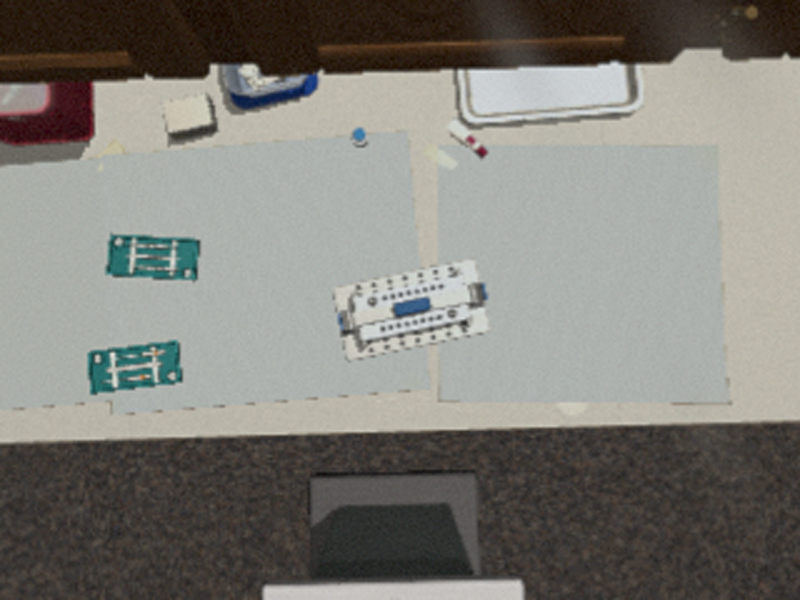

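View pics/scene0.png

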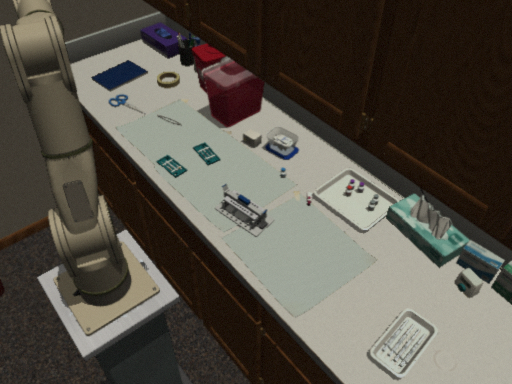

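The picture shows two plates, at about (153,258) and (135,367) in the crop. The closed cassette is at (410,308), with the bystanders behind it. I'll turn the tool first, then move over the bar.

```bash
cat >> h.py <<'E'
def go(x,y,z,yawy):
    "print slide (cm, after yaw) and yaw for TCP target, tool y axis along world yaw yawy (deg, mod 180)"
    o=manip.get_obs(); r=R.from_quat(o['ee_rot']).as_matrix(); cur=np.degrees(np.arctan2(r[1,1],r[0,1]))
    dw=((yawy-cur+90)%180)-90; r2=R.from_euler('z',dw,degrees=True).as_matrix()@r
    d=np.array([x,y,z])-o['position']; print('slide',np.round(r2.T@d*100,2),'yaw',round(-np.radians(dw),4))
E
python3 -m jog '[{"grip":-1,"slide":[0,0,0],"yaw":0.135},{"grip":-1,"slide":[0,0,0],"yaw":0.135},{"grip":-1,"slide":[0,0,0],"yaw":0.135},{"grip":-1,"slide":[0,0,0],"yaw":0.135},{"grip":-1,"slide":[0,0,0],"yaw":0.135},{"grip":-1,"slide":[0,0,0],"yaw":0.135},{"grip":-1,"slide":[0,0,0],"yaw":0.135},{"grip":-1,"slide":[0,0,0],"yaw":0.135}]' 40
python3 -c "
from h import *
st(); go(.482,-.0325,.2,10)"
```

```text
clock: 1.35
position: [0.1923, 0.5947, 0.304]
ee_rot: [0.644, 0.765, 0.0, -0.0]
ft_force: [0.4, -0.2, -0.1]
grip_width: 1.003
grasp_force: 0.0
t 1.35 p [0.1923 0.5947 0.304 ] x [-0.172  0.985  0.   ] y [0.985 0.172 0.   ] z [ 0.  0. -1.] F [ 0.4 -0.2 -0.1] w 1.003 g 0.0
slide [-66.8   17.64  10.39] yaw -0.0021
```

```bash
python3 -m jog '[{"grip":-1,"slide":[-4.7,1.25,0],"yaw":0},{"grip":-1,"slide":[-4.7,1.25,0],"yaw":0},{"grip":-1,"slide":[-4.7,1.25,0],"yaw":0},{"grip":-1,"slide":[-4.7,1.25,0],"yaw":0},{"grip":-1,"slide":[-4.7,1.25,0],"yaw":0},{"grip":-1,"slide":[-4.7,1.25,0],"yaw":0},{"grip":-1,"slide":[-4.7,1.25,0],"yaw":0}]' >/dev/null
python3 -m jog '[{"grip":-1,"slide":[-4.7,1.25,0],"yaw":0},{"grip":-1,"slide":[-4.7,1.25,0],"yaw":0},{"grip":-1,"slide":[-4.7,1.25,0],"yaw":0},{"grip":-1,"slide":[-4.7,1.25,0],"yaw":0},{"grip":-1,"slide":[-4.7,1.25,0],"yaw":0},{"grip":-1,"slide":[-4.7,1.25,0],"yaw":0},{"grip":-1,"slide":[-4.7,1.25,0],"yaw":0},{"grip":-1,"slide":[0,0,0],"yaw":0}]' 
python3 -c "
from h import *
st(); go(.482,-.0325,.13,10)"
```

```text
clock: 2.85
position: [0.4823, -0.0282, 0.3045]
ee_rot: [0.645, 0.764, -0.0, 0.001]
ft_force: [-0.7, 0.5, -0.3]
grip_width: 1.001
grasp_force: 0.0
t 2.85 p [ 0.4823 -0.0282  0.3045] x [-0.169  0.986 -0.002] y [0.986 0.169 0.002] z [ 0.002 -0.002 -1.   ] F [-0.7  0.5 -0.3] w 1.001 g 0.0
slide [-0.39 -0.13 17.45] yaw -0.005
```

```bash
python3 -m jog '[{"grip":-1,"slide":[-0.4,-0.1,4.5],"yaw":0},{"grip":-1,"slide":[0,0,4.5],"yaw":0},{"grip":-1,"slide":[0,0,4.5],"yaw":0},{"grip":-1,"slide":[0,0,2.4],"yaw":0},{"grip":-1,"slide":[0,0,1.5],"yaw":0},{"grip":-1,"slide":[0,0,0],"yaw":0}]' 40
python3 -m jog '[{"grip":1,"slide":[0,0,0],"yaw":0},{"grip":1,"slide":[0,0,0],"yaw":0},{"grip":1,"slide":[0,0,0],"yaw":0},{"grip":1,"slide":[0,0,0],"yaw":0},{"grip":1,"slide":[0,0,0],"yaw":0},{"grip":1,"slide":[0,0,0],"yaw":0},{"grip":1,"slide":[0,0,0],"yaw":0},{"grip":1,"slide":[0,0,0],"yaw":0}]' 60
```

```text
clock: 3.45
position: [0.4796, -0.0259, 0.1282]
ee_rot: [0.641, 0.767, -0.002, -0.001]
ft_force: [-0.2, -0.1, 0.4]
grip_width: 1.001
grasp_force: 0.0
clock: 4.25
position: [0.4811, -0.0259, 0.1305]
ee_rot: [0.641, 0.767, 0.0, 0.0]
ft_force: [-1.7, 0.3, 7.3]
grip_width: 0.171
grasp_force: 58.8
```

```bash
python3 -c "
from h import *
st()"
```

```text
t 4.25 p [ 0.4811 -0.0259  0.1305] x [-0.177  0.984  0.001] y [0.984 0.177 0.001] z [ 0.001  0.001 -1.   ] F [-1.7  0.3  7.3] w 0.171 g 58.8
```

```bash
python3 -m jog '[{"grip":1,"slide":[0,0,-0.6],"yaw":0},{"grip":1,"slide":[0,0,-0.6],"yaw":0},{"grip":1,"slide":[0,0,-0.6],"yaw":0},{"grip":1,"slide":[0,0,-0.6],"yaw":0},{"grip":1,"slide":[0,0,-1],"yaw":0},{"grip":1,"slide":[0,0,-2],"yaw":0},{"grip":1,"slide":[0,0,-2],"yaw":0},{"grip":1,"slide":[0,0,0],"yaw":0}]' 
python3 -c "
from h import *
st(); go(.44,-.25,.19,10)
im=manip.camera('top'); cv2.imwrite('pics/top1.png',im)
for t,z in (('lid',.054),('cassette',.01),('lock_bar',.13)):
  for d in manip.masks_of(t,'top')[:2]: print(t,round(d['conf'],2),d['centre'],rect('top',d['region'],z))
"
```

```text
clock: 5.05
position: [0.4821, -0.0262, 0.2067]
ee_rot: [0.642, 0.767, 0.002, 0.001]
ft_force: [0.3, 0.1, -0.8]
grip_width: 0.174
grasp_force: 60.6
t 5.05 p [ 0.4821 -0.0262  0.2067] x [-0.177  0.984  0.001] y [0.984 0.177 0.004] z [ 0.004  0.001 -1.   ] F [ 0.3  0.1 -0.8] w 0.174 g 60.6
slide [-21.31  -8.04   1.62] yaw 0.0032
lid 0.62 [286.7, 156.1] (array([ 0.6904, -0.107 ]), 42.2, array([50.8, 17.8]))
lid 0.35 [173.4, 148.8] (array([0.7278, 0.236 ]), -77.4, array([58.3, 49.1]))
cassette 0.61 [236.0, 215.5] (array([0.5029, 0.0577]), -1.3, array([15.9,  6.3]))
```

Bar held (Fz −0.8, its weight). Carry it over and set it down.

```bash
python3 -m jog '[{"grip":1,"slide":[-4,-1.5,0],"yaw":0},{"grip":1,"slide":[-4.3,-1.6,0],"yaw":0},{"grip":1,"slide":[-4.3,-1.6,0],"yaw":0},{"grip":1,"slide":[-4.3,-1.6,0],"yaw":0},{"grip":1,"slide":[-4.3,-1.6,0],"yaw":0},{"grip":1,"slide":[0,0,4],"yaw":0},{"grip":1,"slide":[0,0,4],"yaw":0},{"grip":1,"slide":[0,0,3],"yaw":0}]' 
python3 -m jog '[{"grip":1,"slide":[0,0,1],"yaw":0},{"grip":1,"slide":[0,0,0.4],"yaw":0},{"grip":1,"slide":[0,0,0],"yaw":0}]'
python3 -c "
from h import *
st()"
```

```text
clock: 6.05
position: [0.4392, -0.2486, 0.0909]
ee_rot: [0.642, 0.767, -0.001, -0.001]
ft_force: [0.9, -0.0, -0.9]
grip_width: 0.172
grasp_force: 60.6
clock: 6.35
position: [0.4408, -0.2489, 0.0804]
ee_rot: [0.641, 0.767, -0.0, 0.0]
ft_force: [-0.7, 0.5, -0.9]
grip_width: 0.173
grasp_force: 60.6
t 6.35 p [ 0.4408 -0.2489  0.0804] x [-0.177  0.984 -0.   ] y [0.984 0.177 0.   ] z [ 0. -0. -1.] F [-0.7  0.5 -0.9] w 0.173 g 60.6
```

```bash
python3 -m jog '[{"grip":1,"slide":[0,0,0.2],"yaw":0},{"grip":1,"slide":[0,0,0.1],"yaw":0},{"grip":1,"slide":[0,0,0.1],"yaw":0},{"grip":1,"slide":[0,0,0],"yaw":0}]'; python3 -m jog '[{"grip":-1,"slide":[0,0,0],"yaw":0},{"grip":-1,"slide":[0,0,0],"yaw":0},{"grip":-1,"slide":[0,0,0],"yaw":0},{"grip":-1,"slide":[0,0,0],"yaw":0},{"grip":-1,"slide":[0,0,-4],"yaw":0},{"grip":-1,"slide":[0,0,-4],"yaw":0},{"grip":-1,"slide":[0,0,-4],"yaw":0},{"grip":-1,"slide":[0,0,0],"yaw":0}]'
python3 -c "
from h import *
st()
im=manip.camera('top'); cv2.imwrite('pics/top2.png',im); cv2.imwrite('pics/top2c.png',cv2.resize(im[130:330,120:380],(780,600),interpolation=cv2.INTER_CUBIC))
for t,z in (('lid',.054),('cassette',.01),('lock_bar',.02),('plate_0',.01)):
  for d in manip.masks_of(t,'top')[:2]: print(t,round(d['conf'],2),d['centre'],rect('top',d['region'],z))
"
```

```text
clock: 6.75
position: [0.4411, -0.2487, 0.0766]
ee_rot: [0.641, 0.767, 0.001, 0.0]
ft_force: [-1.4, 2.0, 5.2]
grip_width: 0.174
grasp_force: 61.2
clock: 7.55
position: [0.4424, -0.25, 0.2003]
ee_rot: [0.642, 0.767, 0.002, 0.003]
ft_force: [-0.4, -0.6, -0.9]
grip_width: 0.997
grasp_force: 0.0
t 7.55 p [ 0.4424 -0.25    0.2003] x [-0.176  0.984 -0.002] y [0.984 0.176 0.007] z [ 0.007 -0.001 -1.   ] F [-0.4 -0.6 -0.9] w 0.997 g 0.0
lid 0.75 [268.2, 222.5] (array([ 0.4827, -0.0339]), -81.3, array([136.3,  55.9]))
lid 0.73 [265.6, 233.4] (array([ 0.4803, -0.0326]), -80.4, array([181.6,  92.1]))
cassette 0.89 [268.4, 231.3] (array([ 0.4823, -0.034 ]), -79.5, array([189.3,  96. ]))
cassette 0.6 [322.8, 234.7] (array([ 0.4345, -0.2235]), -82.2, array([89.8, 22.4]))
lock_bar 0.7 [324.8, 234.8] (array([ 0.4365, -0.2229]), -81.1, array([86. , 16.8]))
plate_0 0.85 [161.0, 201.3] (array([0.558 , 0.2941]), 88.2, array([117.9,  54.5]))
plate_0 0.6 [153.7, 244.1] (array([0.4206, 0.3166]), -85.1, array([116.7,  52.9]))
```

View pics/top2c.png

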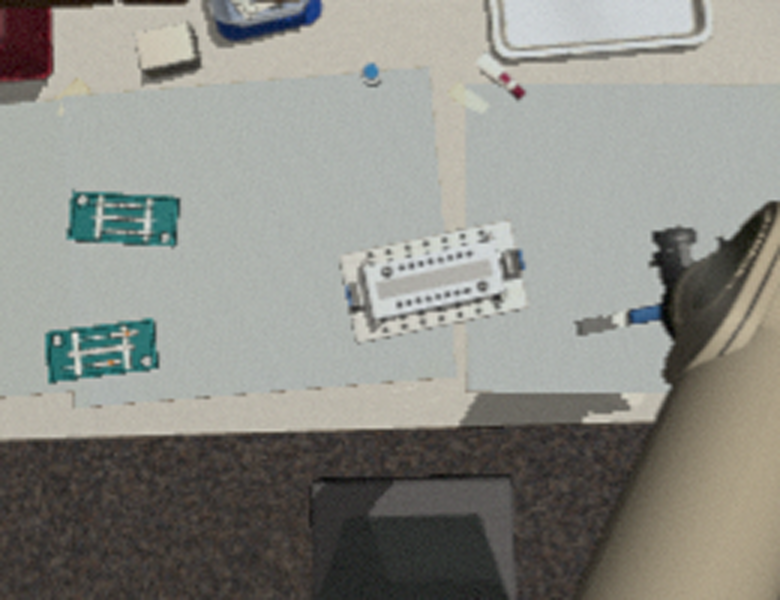

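```bash
python3 -c "
from h import *
go(.482,-.033,.2,10.2)"
```

```text
slide [20.45  7.94 -0.51] yaw 0.0
```

```bash
python3 -m jog '[{"grip":-1,"slide":[4.1,1.6,0],"yaw":0},{"grip":-1,"slide":[4.1,1.6,0],"yaw":0},{"grip":-1,"slide":[4.1,1.6,0],"yaw":0},{"grip":-1,"slide":[4.1,1.6,0],"yaw":0},{"grip":-1,"slide":[4.1,1.6,0],"yaw":0},{"grip":-1,"slide":[0,0,0],"yaw":0},{"grip":-1,"slide":[0,0,0],"yaw":0}]'
python3 -c "
from h import *
go(.482,-.033,.106,10.2)"
```

```text
clock: 8.5
position: [0.4826, -0.0321, 0.195]
ee_rot: [0.641, 0.768, -0.001, -0.0]
ft_force: [0.1, -1.5, 0.5]
grip_width: 1.003
grasp_force: 0.0
slide [-0.07 -0.06  8.9 ] yaw 0.0022
```

```bash
python3 -m jog '[{"grip":-1,"slide":[-0.1,-0.1,3],"yaw":0},{"grip":-1,"slide":[0,0,3],"yaw":0},{"grip":-1,"slide":[0,0,2],"yaw":0},{"grip":-1,"slide":[0,0,0.9],"yaw":0},{"grip":-1,"slide":[0,0,0],"yaw":0}]' 
python3 -m jog '[{"grip":1,"slide":[0,0,0],"yaw":0},{"grip":1,"slide":[0,0,0],"yaw":0},{"grip":1,"slide":[0,0,0],"yaw":0},{"grip":1,"slide":[0,0,0],"yaw":0},{"grip":1,"slide":[0,0,0],"yaw":0},{"grip":1,"slide":[0,0,0],"yaw":0}]' 60
python3 -c "
from h import *
st()"
```

```text
clock: 9.0
position: [0.4814, -0.0353, 0.106]
ee_rot: [0.642, 0.766, -0.001, -0.0]
ft_force: [-0.0, -0.6, -0.7]
grip_width: 0.998
grasp_force: 0.0
clock: 9.6
position: [0.4828, -0.034, 0.1082]
ee_rot: [0.642, 0.767, 0.001, 0.0]
ft_force: [-3.9, -1.8, 10.1]
grip_width: 0.613
grasp_force: 61.3
t 9.6 p [ 0.4828 -0.034   0.1082] x [-0.177  0.984  0.001] y [0.984 0.177 0.002] z [ 0.002  0.001 -1.   ] F [-3.9 -1.8 10.1] w 0.613 g 61.3
```

```bash
python3 -m jog '[{"grip":1,"slide":[0,0,-0.5],"yaw":0},{"grip":1,"slide":[0,0,-1],"yaw":0},{"grip":1,"slide":[0,0,-1],"yaw":0},{"grip":1,"slide":[0,0,-1.5],"yaw":0},{"grip":1,"slide":[0,0,-2.5],"yaw":0},{"grip":1,"slide":[0,0,-2.5],"yaw":0},{"grip":1,"slide":[0,0,0],"yaw":0}]' 
python3 -c "
from h import *
st(); go(.575,-.245,.15,10.2)"
```

```text
clock: 10.3
position: [0.4838, -0.0341, 0.2004]
ee_rot: [0.642, 0.767, 0.002, 0.001]
ft_force: [0.3, -0.1, -1.3]
grip_width: 0.614
grasp_force: 63.2
t 10.3 p [ 0.4838 -0.0341  0.2004] x [-0.177  0.984  0.001] y [0.984 0.177 0.006] z [ 0.005  0.002 -1.   ] F [ 0.3 -0.1 -1.3] w 0.614 g 63.2
slide [-22.38   5.21   5.05] yaw -0.0003
```

```bash
python3 -m jog '[{"grip":1,"slide":[-4.5,1.05,0],"yaw":0},{"grip":1,"slide":[-4.5,1.05,0],"yaw":0},{"grip":1,"slide":[-4.5,1.05,0],"yaw":0},{"grip":1,"slide":[-4.5,1.05,0],"yaw":0},{"grip":1,"slide":[-4.5,1.05,0],"yaw":0},{"grip":1,"slide":[0,0,4],"yaw":0},{"grip":1,"slide":[0,0,4],"yaw":0},{"grip":1,"slide":[0,0,4],"yaw":0}]' 
python3 -m jog '[{"grip":1,"slide":[0,0,0.5],"yaw":0},{"grip":1,"slide":[0,0,0],"yaw":0}]';python3 -m jog '[{"grip":1,"slide":[0,0,0.2],"yaw":0},{"grip":1,"slide":[0,0,0],"yaw":0}]'; python3 -m jog '[{"grip":1,"slide":[0,0,0.2],"yaw":0},{"grip":1,"slide":[0,0,0],"yaw":0}]'
python3 -m jog '[{"grip":1,"slide":[0,0,0.2],"yaw":0},{"grip":1,"slide":[0,0,0],"yaw":0}]'
```

```text
clock: 11.1
position: [0.5735, -0.2463, 0.0753]
ee_rot: [0.642, 0.767, -0.0, -0.0]
ft_force: [0.6, 1.6, -1.4]
grip_width: 0.612
grasp_force: 63.2
clock: 11.3
position: [0.5735, -0.2459, 0.0711]
ee_rot: [0.641, 0.767, -0.0, -0.001]
ft_force: [-0.0, -0.7, -1.0]
grip_width: 0.614
grasp_force: 63.7
clock: 11.5
position: [0.5736, -0.2459, 0.07]
ee_rot: [0.641, 0.767, 0.0, -0.0]
ft_force: [-0.0, 0.3, -0.9]
grip_width: 0.61
grasp_force: 63.7
clock: 11.7
position: [0.5739, -0.246, 0.0694]
ee_rot: [0.641, 0.767, 0.001, -0.0]
ft_force: [-6.0, 4.0, 14.2]
grip_width: 0.616
grasp_force: 71.9
clock: 11.9
position: [0.574, -0.2461, 0.0693]
ee_rot: [0.641, 0.767, 0.001, -0.0]
ft_force: [-13.6, 7.8, 36.6]
grip_width: 0.614
grasp_force: 83.8
```

```bash
python3 -m jog '[{"grip":1,"slide":[0,0,-0.4],"yaw":0},{"grip":1,"slide":[0,0,0],"yaw":0}]'; python3 -m jog '[{"grip":-1,"slide":[0,0,0],"yaw":0},{"grip":-1,"slide":[0,0,0],"yaw":0},{"grip":-1,"slide":[0,0,0],"yaw":0},{"grip":-1,"slide":[0,0,-4],"yaw":0},{"grip":-1,"slide":[0,0,-4],"yaw":0},{"grip":-1,"slide":[0,0,-4],"yaw":0},{"grip":-1,"slide":[0,0,0],"yaw":0}]'
python3 -c "
from h import *
st(); go(.558,.293,.15,-1.8)"
```

```text
clock: 12.1
position: [0.5741, -0.2461, 0.0708]
ee_rot: [0.641, 0.767, 0.0, 0.001]
ft_force: [1.0, -0.5, -2.1]
grip_width: 0.617
grasp_force: 63.7
clock: 12.8
position: [0.5756, -0.2476, 0.1952]
ee_rot: [0.642, 0.767, 0.002, 0.004]
ft_force: [0.0, -0.4, -0.4]
grip_width: 0.999
grasp_force: 0.0
t 12.8 p [ 0.5756 -0.2476  0.1952] x [-0.177  0.984 -0.004] y [0.984 0.177 0.007] z [ 0.008 -0.002 -1.   ] F [ 0.  -0.4 -0.4] w 0.999 g 0.0
slide [53.99 -3.49  4.3 ] yaw 0.209
```

```bash
python3 -c "
from h import *
im=manip.camera('top'); cv2.imwrite('pics/top3.png',im); cv2.imwrite('pics/top3c.png',cv2.resize(im[180:280,130:330],(800,400),interpolation=cv2.INTER_CUBIC))
for t,z in (('cassette',.01),('pin_1',.05),('plate_0',.01),('lid',.008),('lock_bar',.02)):
  for d in manip.masks_of(t,'top')[:3]: print(t,round(d['conf'],2),d['centre'],d['region'].sum(),rect('top',d['region'],z))
"
python3 -m jog '[{"grip":-1,"slide":[0,0,0],"yaw":0.105},{"grip":-1,"slide":[0,0,0],"yaw":0.105},{"grip":-1,"slide":[4.9,-0.3,0],"yaw":0},{"grip":-1,"slide":[4.9,-0.3,0],"yaw":0},{"grip":-1,"slide":[4.9,-0.3,0],"yaw":0},{"grip":-1,"slide":[4.9,-0.3,0],"yaw":0},{"grip":-1,"slide":[4.9,-0.3,0],"yaw":0},{"grip":-1,"slide":[4.9,-0.3,0],"yaw":0}]'
python3 -m jog '[{"grip":-1,"slide":[4.9,-0.3,0],"yaw":0},{"grip":-1,"slide":[4.9,-0.3,0],"yaw":0},{"grip":-1,"slide":[4.9,-0.3,0],"yaw":0},{"grip":-1,"slide":[4.9,-0.3,0],"yaw":0},{"grip":-1,"slide":[4.9,-0.3,0],"yaw":0},{"grip":-1,"slide":[0,0,0],"yaw":0},{"grip":-1,"slide":[0,0,0],"yaw":0}]'
python3 -c "
from h import *
st(); go(.558,.293,.075,-1.8)"
```

```text
cassette 0.6 [268.5, 221.2] 1806 (array([ 0.4822, -0.0353]), -79.7, array([191.5,  96.2]))
pin_1 0.9 [268.3, 223.1] 1775 (array([ 0.4805, -0.034 ]), -79.8, array([183.1,  92.6]))
plate_0 0.76 [154.2, 244.7] 637 (array([0.4209, 0.3155]), -83.7, array([119.7,  55.3]))
plate_0 0.59 [163.1, 203.7] 627 (array([0.5564, 0.2931]), 88.2, array([115.7,  57.7]))
lid 0.86 [319.6, 196.2] 332 (array([ 0.5676, -0.2148]), -80.4, array([74.5, 57. ]))
clock: 13.9
position: [0.5644, 0.0504, 0.1891]
ee_rot: [0.718, 0.696, -0.001, -0.0]
ft_force: [1.1, -0.5, -0.6]
grip_width: 1.002
grasp_force: 0.0
clock: 14.6
position: [0.5573, 0.2947, 0.1886]
ee_rot: [0.717, 0.697, -0.001, 0.0]
ft_force: [-0.1, -1.0, -0.4]
grip_width: 0.998
grasp_force: 0.0
t 14.6 p [0.5573 0.2947 0.1886] x [ 0.029  1.    -0.002] y [ 1.    -0.029 -0.001] z [-0.001 -0.002 -1.   ] F [-0.1 -1.  -0.4] w 0.998 g 0.0
slide [-0.15  0.09 11.36] yaw 0.002
```

View pics/top3c.png

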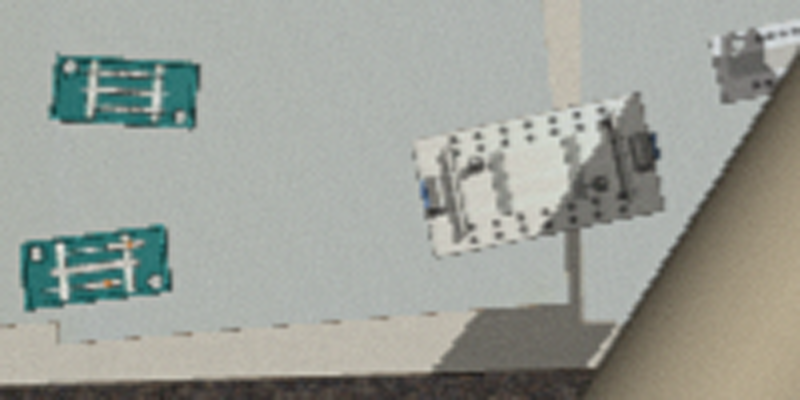

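```bash
cat >> h.py <<'E'
def teal(im,z=.01):
    hsv=cv2.cvtColor(im,cv2.COLOR_BGR2HSV); m=cv2.inRange(hsv,(80,110,40),(100,255,255))
    m=cv2.morphologyEx(m,cv2.MORPH_CLOSE,np.ones((7,7),np.uint8))
    for c in cv2.findContours(m,cv2.RETR_EXTERNAL,cv2.CHAIN_APPROX_NONE)[0]:
        if cv2.contourArea(c)>200:
            g=np.zeros_like(m); cv2.drawContours(g,[c],-1,255,-1); r=g>0
            ys,xs=np.nonzero(r); print('teal',rect('top',r,z),'centroid',np.round(ray2w('top',np.c_[xs,ys],z).mean(0)[:2],4),np.round([xs.mean(),ys.mean()],1))
E
python3 -c "
from h import *
for k in (0,2,3): teal(cv2.imread(f'pics/top{k}.png'))
im=cv2.imread('pics/top3.png'); 
print('pins expected px for centre .482,-.034 yaw100.2')
c=np.array([.482,-.034]); a=np.radians(100.2); M=np.array([[np.cos(a),-np.sin(a)],[np.sin(a),np.cos(a)]])
P=[[*(c+M@[sx,sy]),.06] for sx,sy in ((-.046,.017),(.046,-.017))]
print(w2px('top',P), [(130+475/4-.4,180+165/4-.4),(130+598/4-.4,180+185/4-.4)])
g=im.copy()
B=[[*(c+M@[sx*.093,sy*.048]),.01] for sx,sy in ((1,1),(1,-1),(-1,-1),(-1,1))]
big=cv2.resize(im[195:255,225:305],(800,600),interpolation=cv2.INTER_CUBIC)
for p in [*w2px('top',P),*w2px('top',B)]: cv2.circle(big,tuple(int(v) for v in ((p-[225,195]+.5)*10-.5)),3,(0,0,255),1)
cv2.imwrite('pics/top3d.png',big)
"
```

```text
teal (array([0.4201, 0.3172]), -84.4, array([112.3,  51.6])) centroid [0.4199 0.317 ] [153.2 246.4]
teal (array([0.5588, 0.2935]), 84.7, array([111. ,  49.9])) centroid [0.5588 0.2939] [160.6 202.2]
teal (array([0.4201, 0.3175]), -84.4, array([112.8,  51.5])) centroid [0.42   0.3173] [153.1 246.4]
teal (array([0.5584, 0.2937]), 84.6, array([110.7,  50.9])) centroid [0.5586 0.2941] [160.6 202.3]
teal (array([0.4201, 0.3172]), -84.4, array([112.3,  51.6])) centroid [0.4199 0.3172] [153.2 246.4]
teal (array([0.5589, 0.2935]), 84.7, array([111. ,  49.7])) centroid [0.5589 0.2938] [160.7 202.2]
pins expected px for centre .482,-.034 yaw100.2
[[280.58954561 224.91721793]
 [248.45358959 220.17681585]] [(248.35, 220.85), (279.1, 225.85)]
```

View pics/top3d.png

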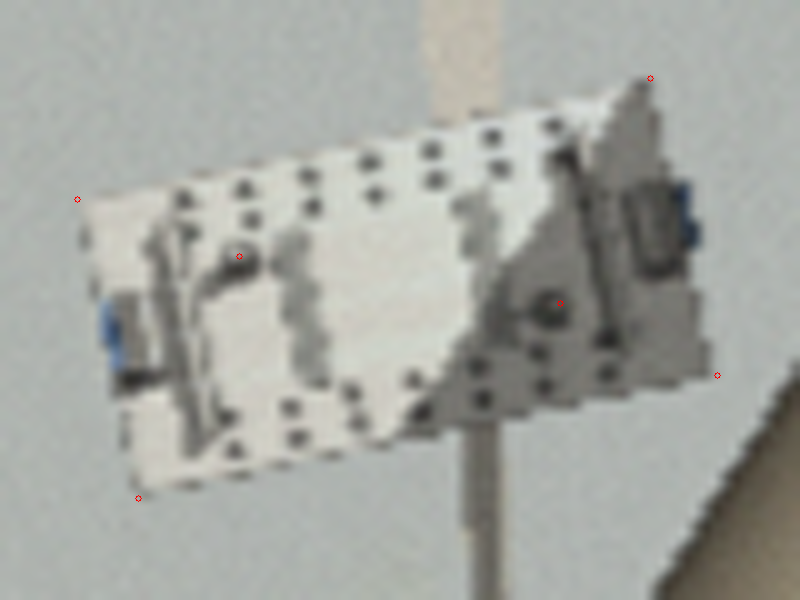

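```bash
python3 -m jog '[{"grip":-1,"slide":[-0.1,0.1,4],"yaw":0},{"grip":-1,"slide":[0,0,4],"yaw":0},{"grip":-1,"slide":[0,0,2.5],"yaw":0},{"grip":-1,"slide":[0,0,1.1],"yaw":0},{"grip":-1,"slide":[0,0,0],"yaw":0},{"grip":-1,"slide":[0,0,0],"yaw":0}]' 
python3 -m jog '[{"grip":1,"slide":[0,0,0],"yaw":0},{"grip":1,"slide":[0,0,0],"yaw":0},{"grip":1,"slide":[0,0,0],"yaw":0},{"grip":1,"slide":[0,0,0],"yaw":0},{"grip":1,"slide":[0,0,0],"yaw":0},{"grip":1,"slide":[0,0,0],"yaw":0}]' 60
python3 -c "
from h import *
st()
for k in (0,3):
  im=cv2.imread(f'pics/top{k}.png'); hsv=cv2.cvtColor(im,cv2.COLOR_BGR2HSV); m=cv2.morphologyEx(cv2.inRange(hsv,(80,110,40),(100,255,255)),cv2.MORPH_CLOSE,np.ones((7,7),np.uint8))
  n,l,s,c=cv2.connectedComponentsWithStats(m)
  for i in range(1,n):
    if s[i,4]>200:
      ys,xs=np.nonzero(l==i); p=ray2w('top',np.c_[xs,ys],.01)[:,:2]; v=np.linalg.eigh(np.cov(p.T))[1][:,1]; print(p.mean(0),np.degrees(np.arctan2(v[1],v[0]))%180)
"
```

```text
clock: 15.2
position: [0.5598, 0.2921, 0.0751]
ee_rot: [0.719, 0.695, 0.001, 0.0]
ft_force: [0.4, 0.7, -1.1]
grip_width: 1.0
grasp_force: 0.0
clock: 15.8
position: [0.5595, 0.293, 0.0758]
ee_rot: [0.718, 0.696, 0.001, -0.0]
ft_force: [-4.9, -0.2, 12.3]
grip_width: 0.607
grasp_force: 59.9
t 15.8 p [0.5595 0.293  0.0758] x [0.032 0.999 0.002] y [ 0.999 -0.032  0.001] z [ 0.001  0.002 -1.   ] F [-4.9 -0.2 12.3] w 0.607 g 59.9
[0.55880138 0.29392508] 84.67339087894196
[0.41988861 0.31699493] 96.08821319948136
[0.55888458 0.293823  ] 84.50839087619849
[0.41994183 0.31718716] 96.12522934029327
```

```bash
python3 -m jog '[{"grip":0.1,"slide":[0,0,0],"yaw":0},{"grip":0.1,"slide":[0,0,0.3],"yaw":0},{"grip":0.1,"slide":[0,0,0],"yaw":0},{"grip":1,"slide":[0,0,0],"yaw":0},{"grip":1,"slide":[0,0,0],"yaw":0},{"grip":1,"slide":[0,0,0],"yaw":0},{"grip":1,"slide":[0,0,0],"yaw":0},{"grip":1,"slide":[0,0,0],"yaw":0}]' 80
python3 -m jog '[{"grip":1,"slide":[0,0,-1],"yaw":0},{"grip":1,"slide":[0,0,-3],"yaw":0},{"grip":1,"slide":[0,0,-4],"yaw":0},{"grip":1,"slide":[0,0,-4],"yaw":0},{"grip":1,"slide":[0,0,0],"yaw":0}]' 
python3 -c "
from h import *
st(); go(.482,-.034,.195,10.2)"
```

```text
clock: 16.6
position: [0.5597, 0.293, 0.0758]
ee_rot: [0.718, 0.696, 0.001, -0.001]
ft_force: [-18.9, -6.8, 45.1]
grip_width: 0.594
grasp_force: 84.1
clock: 17.1
position: [0.5613, 0.2932, 0.1969]
ee_rot: [0.718, 0.696, 0.004, 0.001]
ft_force: [0.9, 0.3, -1.0]
grip_width: 0.588
grasp_force: 82.9
t 17.1 p [0.5613 0.2932 0.1969] x [0.032 0.999 0.005] y [ 0.999 -0.032  0.007] z [ 0.007  0.005 -1.   ] F [ 0.9  0.3 -1. ] w 0.588 g 82.9
slide [-30.8  -13.6   -0.07] yaw -0.2104
```

```bash
python3 -m jog '[{"grip":1,"slide":[0,0,0],"yaw":-0.105},{"grip":1,"slide":[0,0,0],"yaw":-0.105},{"grip":1,"slide":[-4.4,-1.94,0],"yaw":0},{"grip":1,"slide":[-4.4,-1.94,0],"yaw":0},{"grip":1,"slide":[-4.4,-1.94,0],"yaw":0},{"grip":1,"slide":[-4.4,-1.94,0],"yaw":0},{"grip":1,"slide":[-4.4,-1.94,0],"yaw":0},{"grip":1,"slide":[-4.4,-1.94,0],"yaw":0}]' 
python3 -m jog '[{"grip":1,"slide":[-4.4,-1.94,0],"yaw":0},{"grip":1,"slide":[0,0,2],"yaw":0},{"grip":1,"slide":[0,0,1.5],"yaw":0},{"grip":1,"slide":[0,0,0],"yaw":0},{"grip":1,"slide":[0,0,0],"yaw":0}]' 
python3 -c "
from h import *
st(); go(.4827,-.0347,.15,10.2)
im=manip.camera('scene'); cv2.imwrite('pics/s1.png',im); p=w2px('scene',[[.482,-.034,.06]])[0].astype(int); print(p)
cv2.imwrite('pics/s1c.png',cv2.resize(im[p[1]-45:p[1]+45,p[0]-60:p[0]+60],(800,600),interpolation=cv2.INTER_CUBIC))"
```

```text
clock: 17.9
position: [0.4902, 0.0106, 0.1907]
ee_rot: [0.641, 0.767, 0.0, -0.0]
ft_force: [0.8, -0.6, -0.5]
grip_width: 0.59
grasp_force: 82.9
clock: 18.4
position: [0.4797, -0.0346, 0.1561]
ee_rot: [0.642, 0.767, -0.0, -0.0]
ft_force: [0.1, 0.6, -0.5]
grip_width: 0.592
grasp_force: 83.0
t 18.4 p [ 0.4797 -0.0346  0.1561] x [-0.177  0.984 -0.   ] y [ 0.984  0.177 -0.   ] z [-0. -0. -1.] F [ 0.1  0.6 -0.5] w 0.592 g 83.0
slide [-0.07  0.29  0.61] yaw -0.0001
[243 202]
```

View pics/s1c.png

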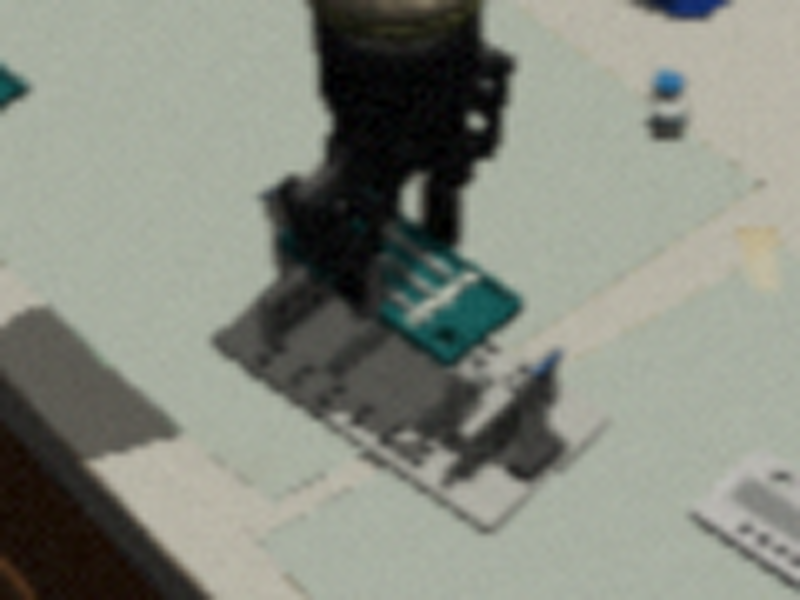

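The plate hangs level over the pins, with its near hole at about (450,335) in the crop. I'll lower it gently and watch the force.

```bash
python3 -m jog '[{"grip":1,"slide":[-0.07,0.29,0.6],"yaw":0},{"grip":1,"slide":[0,0,0],"yaw":0},{"grip":1,"slide":[0,0,0],"yaw":0}]' | grep -E 'pos|for'
python3 -m jog '[{"grip":1,"slide":[0,0,1],"yaw":0},{"grip":1,"slide":[0,0,0.3],"yaw":0},{"grip":1,"slide":[0,0,0],"yaw":0}]'| grep -E 'pos|for'
python3 -m jog '[{"grip":1,"slide":[0,0,0.3],"yaw":0},{"grip":1,"slide":[0,0,0],"yaw":0}]'| grep -E 'pos|for'
python3 -m jog '[{"grip":1,"slide":[0,0,0.3],"yaw":0},{"grip":1,"slide":[0,0,0],"yaw":0}]'| grep -E 'pos|for'
```

```text
position: [0.4829, -0.0346, 0.1499]
ft_force: [0.1, 0.4, -1.2]
grasp_force: 82.9
position: [0.4824, -0.0347, 0.1362]
ft_force: [0.5, -0.8, -2.0]
grasp_force: 83.0
position: [0.4829, -0.0347, 0.1337]
ft_force: [0.8, -0.1, -1.1]
grasp_force: 82.9
position: [0.4831, -0.0346, 0.1308]
ft_force: [3.3, -0.2, -3.7]
grasp_force: 82.6
```

```bash
python3 -m jog '[{"grip":1,"slide":[0,0.05,0.3],"yaw":0},{"grip":1,"slide":[0,0,0.3],"yaw":0},{"grip":1,"slide":[0,0,0],"yaw":0}]' | grep -E 'pos|for'
python3 -m jog '[{"grip":1,"slide":[0,0,0.5],"yaw":0},{"grip":1,"slide":[0,0,0.5],"yaw":0},{"grip":1,"slide":[0,0,0],"yaw":0}]'| grep -E 'pos|for'
python3 -m jog '[{"grip":1,"slide":[0,0,0.5],"yaw":0},{"grip":1,"slide":[0,0,0.5],"yaw":0},{"grip":1,"slide":[0,0,0],"yaw":0}]'| grep -E 'pos|for'
```

```text
position: [0.4832, -0.0344, 0.1244]
ft_force: [3.6, -0.8, -8.8]
grasp_force: 83.2
position: [0.4832, -0.0345, 0.1142]
ft_force: [4.6, -1.0, -11.9]
grasp_force: 83.6
position: [0.4832, -0.0345, 0.1043]
ft_force: [4.5, -1.3, -12.6]
grasp_force: 83.7
```

```bash
python3 -m jog '[{"grip":1,"slide":[0,0.05,0.5],"yaw":0},{"grip":1,"slide":[0,0,0.5],"yaw":0},{"grip":1,"slide":[0,0,0],"yaw":0}]' | grep -E 'pos|for'
python3 -c "
from h import *
st(); print(manip.get_obs()['torque'])
im=manip.camera('scene'); cv2.imwrite('pics/s2.png',im)
cv2.imwrite('pics/s2c.png',cv2.resize(im[157:247,183:303],(800,600),interpolation=cv2.INTER_CUBIC))"
```

```text
position: [0.4832, -0.0345, 0.0941]
ft_force: [2.7, -1.3, -12.4]
grasp_force: 83.7
t 20.65 p [ 0.4832 -0.0345  0.0941] x [-0.177  0.984 -0.   ] y [ 0.984  0.177 -0.001] z [-0.001 -0.    -1.   ] F [  2.7  -1.3 -12.4] w 0.59 g 83.7
[-0.22939158 -0.6574183   1.31925813]
```

View pics/s2c.png

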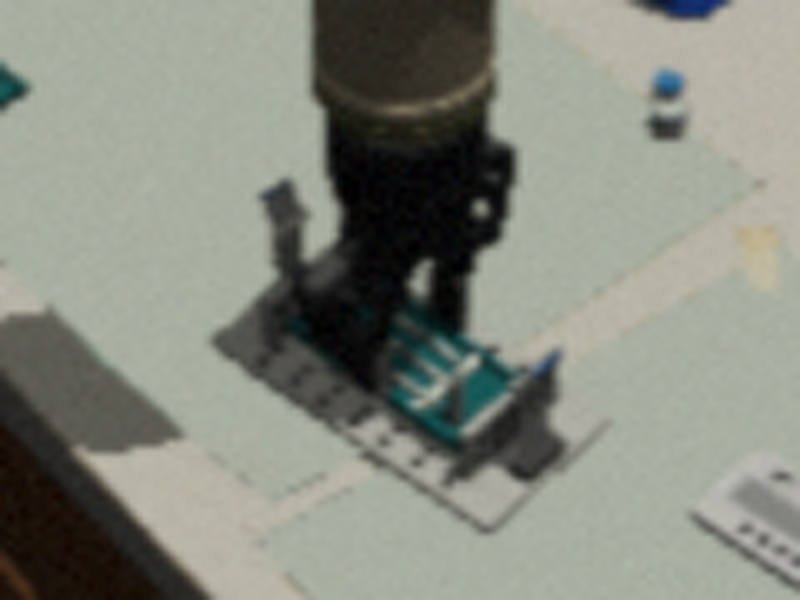

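The plate sits on both pins near the bottom. I'll seat it and release.

```bash
python3 -m jog '[{"grip":1,"slide":[0,0,0.3],"yaw":-0.01},{"grip":1,"slide":[0,0,0.2],"yaw":0},{"grip":1,"slide":[0,0,0],"yaw":0}]' | grep -E 'pos|for'
python3 -m jog '[{"grip":-0.7,"slide":[0,0,0],"yaw":0},{"grip":-0.7,"slide":[0,0,0],"yaw":0},{"grip":-0.7,"slide":[0,0,0],"yaw":0},{"grip":-0.7,"slide":[0,0,0],"yaw":0}]'
python3 -c "
from h import *
st()"
```

```text
position: [0.4835, -0.0345, 0.0901]
ft_force: [-7.0, -0.1, 8.4]
grasp_force: 87.4
clock: 21.4
position: [0.484, -0.0345, 0.09]
ee_rot: [0.638, 0.77, 0.0, 0.0]
ft_force: [-0.3, -0.3, 0.4]
grip_width: 0.853
grasp_force: 0.0
t 21.4 p [ 0.484  -0.0345  0.09  ] x [-0.186  0.982  0.   ] y [0.982 0.186 0.001] z [ 0.001  0.    -1.   ] F [-0.3 -0.3  0.4] w 0.853 g 0.0
```

```bash
python3 -m jog '[{"grip":-0.7,"slide":[0,0,-3],"yaw":0},{"grip":-0.7,"slide":[0,0,-4],"yaw":0},{"grip":-0.7,"slide":[0,0,-4],"yaw":0},{"grip":-1,"slide":[5,0,0],"yaw":0},{"grip":-1,"slide":[5,0,0],"yaw":0},{"grip":-1,"slide":[0,0,0],"yaw":0}]' | grep -E 'pos|for'
python3 -c "
from h import *
st(); im=manip.camera('top'); cv2.imwrite('pics/top4.png',im); teal(im); go(.42,.317,.16,6)
cv2.imwrite('pics/top4c.png',cv2.resize(im[180:280,130:330],(800,400),interpolation=cv2.INTER_CUBIC))"
```

```text
position: [0.464, 0.0703, 0.2001]
ft_force: [0.8, -0.8, 0.5]
grasp_force: 0.0
t 22.0 p [0.464  0.0703 0.2001] x [-0.195  0.981  0.003] y [0.981 0.195 0.001] z [ 0.     0.003 -1.   ] F [ 0.8 -0.8  0.5] w 0.994 g 0.0
teal (array([0.4201, 0.3174]), -84.4, array([112.8,  51.6])) centroid [0.42   0.3169] [153.2 246.4]
teal (array([ 0.4825, -0.0331]), -81.9, array([114.4,  52.6])) centroid [ 0.4824 -0.0333] [263.9 223.1]
slide [25.3  -1.82  4.04] yaw 0.0893
```

View pics/top4c.png

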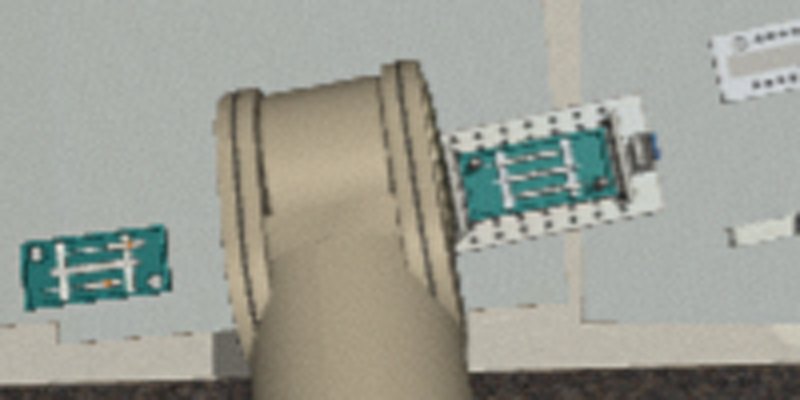

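```bash
python3 -m jog '[{"grip":-1,"slide":[0,0,0],"yaw":0.09},{"grip":-1,"slide":[5,-0.36,0],"yaw":0},{"grip":-1,"slide":[5,-0.36,0],"yaw":0},{"grip":-1,"slide":[5,-0.36,0],"yaw":0},{"grip":-1,"slide":[5,-0.36,0],"yaw":0},{"grip":-1,"slide":[5,-0.36,0],"yaw":0},{"grip":-1,"slide":[0,0,4],"yaw":0},{"grip":-1,"slide":[0,0,4],"yaw":0}]' | grep -E 'pos|for'
python3 -m jog '[{"grip":-1,"slide":[0,0,0],"yaw":0},{"grip":-1,"slide":[0,0,0],"yaw":0}]' | grep -E 'pos|for'
python3 -c "
from h import *
st(); go(.42,.317,.072,6)"
```

```text
position: [0.4233, 0.3115, 0.1192]
ft_force: [-0.7, 0.2, -0.5]
grasp_force: 0.0
position: [0.4236, 0.3091, 0.1204]
ft_force: [-0.6, 0.0, 0.9]
grasp_force: 0.0
t 23.05 p [0.4236 0.3091 0.1204] x [-0.096  0.995 -0.001] y [ 0.995  0.096 -0.   ] z [-0.    -0.002 -1.   ] F [-0.6  0.   0.9] w 1.002 g 0.0
slide [ 0.83 -0.27  4.84] yaw -0.0087
```

```bash
python3 -m jog '[{"grip":-1,"slide":[0.8,-0.3,2],"yaw":-0.01},{"grip":-1,"slide":[0,0,1.8],"yaw":0},{"grip":-1,"slide":[0,0,0.8],"yaw":0},{"grip":-1,"slide":[0,0,0],"yaw":0},{"grip":-1,"slide":[0,0,0],"yaw":0}]' | grep -E 'pos|for'
python3 -c "
from h import *
st(); go(.42,.317,.072,6)"
```

```text
position: [0.42, 0.318, 0.0754]
ft_force: [0.2, -0.5, -0.5]
grasp_force: 0.0
t 23.55 p [0.42   0.318  0.0754] x [-0.107  0.994  0.001] y [0.994 0.107 0.001] z [ 0.001  0.002 -1.   ] F [ 0.2 -0.5 -0.5] w 0.996 g 0.0
slide [-0.1  -0.01  0.34] yaw 0.0026
```

```bash
python3 -m jog '[{"grip":-1,"slide":[-0.05,0,0.3],"yaw":0},{"grip":-1,"slide":[0,0,0],"yaw":0}]' | grep -E 'pos|for'
python3 -m jog '[{"grip":1,"slide":[0,0,0],"yaw":0},{"grip":1,"slide":[0,0,0],"yaw":0},{"grip":1,"slide":[0,0,0],"yaw":0},{"grip":1,"slide":[0,0,0],"yaw":0},{"grip":1,"slide":[0,0,0],"yaw":0},{"grip":1,"slide":[0,0,0],"yaw":0}]' 80
python3 -c "
from h import *
st()"
python3 -m jog '[{"grip":1,"slide":[0,0,-1],"yaw":0},{"grip":1,"slide":[0,0,-3],"yaw":0},{"grip":1,"slide":[0,0,-4],"yaw":0},{"grip":1,"slide":[0,0,-4],"yaw":0},{"grip":1,"slide":[0,0,0],"yaw":0}]' 
python3 -c "
from h import *
st(); go(.483,-.035,.195,10.4)"
```

```text
position: [0.4193, 0.3174, 0.0714]
ft_force: [0.1, -0.6, -0.1]
grasp_force: 0.0
clock: 24.35
position: [0.4193, 0.3175, 0.0717]
ee_rot: [0.668, 0.744, 0.0, -0.0]
ft_force: [-3.3, -2.1, 12.2]
grip_width: 0.602
grasp_force: 82.4
t 24.35 p [0.4193 0.3175 0.0717] x [-0.108  0.994  0.001] y [ 0.994  0.108 -0.   ] z [-0.     0.001 -1.   ] F [-3.3 -2.1 12.2] w 0.602 g 82.4
clock: 24.85
position: [0.4212, 0.3184, 0.196]
ee_rot: [0.668, 0.744, 0.004, -0.0]
ft_force: [0.3, -1.0, -0.9]
grip_width: 0.599
grasp_force: 84.3
t 24.85 p [0.4212 0.3184 0.196 ] x [-0.107  0.994  0.006] y [0.994 0.107 0.005] z [ 0.005  0.006 -1.   ] F [ 0.3 -1.  -0.9] w 0.599 g 84.3
slide [-35.88  -0.3   -0.11] yaw -0.0742
```

```bash
python3 -m jog '[{"grip":1,"slide":[0,0,0],"yaw":-0.075},{"grip":1,"slide":[-5,0,0],"yaw":0},{"grip":1,"slide":[-5,0,0],"yaw":0},{"grip":1,"slide":[-5,0,0],"yaw":0},{"grip":1,"slide":[-5,0,0],"yaw":0},{"grip":1,"slide":[-5,0,0],"yaw":0},{"grip":1,"slide":[-5,0,0],"yaw":0},{"grip":1,"slide":[-5,0,0],"yaw":0}]' | grep -E 'pos|for'
python3 -m jog '[{"grip":1,"slide":[-0.6,0,0],"yaw":0},{"grip":1,"slide":[0,0,2],"yaw":0},{"grip":1,"slide":[0,0,1.8],"yaw":0},{"grip":1,"slide":[0,0,0],"yaw":0},{"grip":1,"slide":[0,0,0],"yaw":0}]' 
python3 -c "
from h import *
st(); go(.4829,-.0332,.145,10.5)"
```

```text
position: [0.4825, -0.0287, 0.1908]
ft_force: [0.8, 0.4, -1.4]
grasp_force: 84.2
clock: 26.15
position: [0.4837, -0.0328, 0.153]
ee_rot: [0.64, 0.769, -0.001, -0.0]
ft_force: [0.9, -0.3, -0.5]
grip_width: 0.601
grasp_force: 84.2
t 26.15 p [ 0.4837 -0.0328  0.153 ] x [-0.182  0.983 -0.   ] y [ 0.983  0.182 -0.001] z [-0.001 -0.001 -1.   ] F [ 0.9 -0.3 -0.5] w 0.601 g 84.2
slide [-0.02 -0.08  0.8 ] yaw -0.0005
```

```bash
python3 -m jog '[{"grip":1,"slide":[-0.02,-0.08,0.8],"yaw":0},{"grip":1,"slide":[0,0,0],"yaw":0},{"grip":1,"slide":[0,0,0],"yaw":0}]' | grep -E 'pos|for'
python3 -m jog '[{"grip":1,"slide":[0,0,1],"yaw":0},{"grip":1,"slide":[0,0,0.2],"yaw":0},{"grip":1,"slide":[0,0,0],"yaw":0}]'| grep -E 'pos|for'
python3 -m jog '[{"grip":1,"slide":[0,0,0.3],"yaw":0},{"grip":1,"slide":[0,0,0],"yaw":0}]'| grep -E 'pos|for'
python3 -m jog '[{"grip":1,"slide":[0,0,0.3],"yaw":0},{"grip":1,"slide":[0,0,0],"yaw":0}]'| grep -E 'pos|for'
python3 -c "
from h import *
st(); print(manip.get_obs()['torque'])"
```

```text
position: [0.4832, -0.033, 0.1451]
ft_force: [0.3, -0.1, -0.9]
grasp_force: 84.2
position: [0.4828, -0.0331, 0.1324]
ft_force: [1.0, 0.2, -1.0]
grasp_force: 84.2
position: [0.483, -0.0331, 0.1296]
ft_force: [-0.5, -0.4, -1.4]
grasp_force: 84.2
position: [0.483, -0.033, 0.1266]
ft_force: [0.7, 0.5, -1.1]
grasp_force: 84.2
t 27.15 p [ 0.483  -0.033   0.1266] x [-0.182  0.983  0.   ] y [ 0.983  0.182 -0.   ] z [-0.  0. -1.] F [ 0.7  0.5 -1.1] w 0.601 g 84.2
[ 0.00027006 -0.01506012  0.030196  ]
```

```bash
python3 -m jog '[{"grip":1,"slide":[0,0,0.5],"yaw":0},{"grip":1,"slide":[0,0,0.5],"yaw":0},{"grip":1,"slide":[0,0,0],"yaw":0}]' | grep -E 'pos|for'
python3 -m jog '[{"grip":1,"slide":[0,0,0.7],"yaw":0},{"grip":1,"slide":[0,0,0.7],"yaw":0},{"grip":1,"slide":[0,0,0.5],"yaw":0},{"grip":1,"slide":[0,0,0],"yaw":0}]'| grep -E 'pos|for'
python3 -c "
from h import *
st(); print(manip.get_obs()['torque'])"
```

```text
position: [0.4827, -0.0331, 0.1161]
ft_force: [-0.2, -0.7, -1.2]
grasp_force: 84.2
position: [0.4827, -0.0332, 0.0971]
ft_force: [1.2, -0.0, -1.1]
grasp_force: 84.2
t 27.85 p [ 0.4827 -0.0332  0.0971] x [-0.182  0.983 -0.   ] y [ 0.983  0.182 -0.001] z [-0.001 -0.    -1.   ] F [ 1.2 -0.  -1.1] w 0.603 g 84.2
[ 0.00038889 -0.00674503 -0.03172379]
```

```bash
python3 -m jog '[{"grip":1,"slide":[0,0,0.2],"yaw":0},{"grip":1,"slide":[0,0,0],"yaw":0}]' | grep -E 'pos|for'
python3 -m jog '[{"grip":-0.7,"slide":[0,0,0],"yaw":0},{"grip":-0.7,"slide":[0,0,0],"yaw":0},{"grip":-0.7,"slide":[0,0,0],"yaw":0},{"grip":-0.7,"slide":[0,0,0],"yaw":0}]'| grep -E 'pos|for'
python3 -m jog '[{"grip":-0.7,"slide":[0,0,-3],"yaw":0},{"grip":-0.7,"slide":[0,0,-4],"yaw":0},{"grip":-0.7,"slide":[0,0,-4],"yaw":0},{"grip":-1,"slide":[5,0,0],"yaw":0},{"grip":-1,"slide":[5,0,0],"yaw":0},{"grip":-1,"slide":[5,0,0],"yaw":0},{"grip":-1,"slide":[0,0,0],"yaw":0}]' | grep -E 'pos|for'
python3 -c "
from h import *
st(); im=manip.camera('top'); cv2.imwrite('pics/top5.png',im); teal(im,.034)
for t,z in (('lid',.008),('lock_bar',.012),('plate_0',.01)):
  for d in manip.masks_of(t,'top')[:2]: print(t,round(d['conf'],2),d['centre'],d['region'].sum(),rect('top',d['region'],z))
go(.574,-.246,.19,10.2)
cv2.imwrite('pics/top5c.png',cv2.resize(im[170:270,190:390],(800,400),interpolation=cv2.INTER_CUBIC))"
```

```text
position: [0.4832, -0.0332, 0.0959]
ft_force: [0.8, -0.3, -1.5]
grasp_force: 84.2
position: [0.4832, -0.033, 0.096]
ft_force: [-0.1, -0.4, 0.6]
grasp_force: 0.0
position: [0.4543, 0.1211, 0.206]
ft_force: [0.8, -0.6, 0.2]
grasp_force: 0.0
t 29.15 p [0.4543 0.1211 0.206 ] x [-0.191  0.982  0.002] y [0.982 0.191 0.   ] z [-0.     0.002 -1.   ] F [ 0.8 -0.6  0.2] w 0.995 g 0.0
teal (array([ 0.4819, -0.0331]), -79.8, array([113.3,  52.4])) centroid [ 0.4817 -0.0332] [264.1 223. ]
lid 0.86 [331.6, 192.4] 719 (array([ 0.5725, -0.2436]), -79.4, array([136.3,  54.3]))
lock_bar 0.68 [332.8, 232.2] 207 (array([ 0.4414, -0.2545]), -79.6, array([142.9,  14.7]))
lock_bar 0.26 [269.0, 233.4] 1041 (array([ 0.4812, -0.0343]), -80.4, array([188.4,  96.2]))
plate_0 0.72 [266.1, 222.0] 640 (array([ 0.4829, -0.0317]), -80.4, array([117.8,  57.4]))
plate_0 0.41 [173.1, 143.4] 305 (array([0.7405, 0.2456]), -80.2, array([64.1, 54.4]))
slide [-37.45   5.25   1.59] yaw 0.0035
```

View pics/top5c.png

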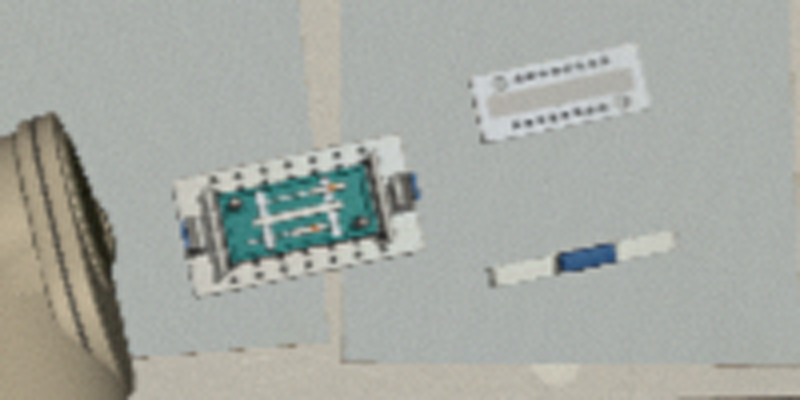

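```bash
python3 -c "
from h import *
im=cv2.imread('pics/top5.png')
q=lambda pts,z: ray2w('top',[[190+(x+.5)/4-.5,170+(y+.5)/4-.5] for x,y in pts],z)
print(q([(470,78),(635,42),(650,102),(487,142)],.008), q([(470,78),(635,42),(650,102),(487,142)],.008).mean(0))
g=cv2.cvtColor(im,cv2.COLOR_BGR2HSV); 
r=g[178:208,304:356]; b=np.median(g[160:175,300:360],axis=(0,1)); print(b, r[15,26], r[8,20])
x0,y0=300,176; roi=im[176:210,300:358].astype(int); bg=np.median(im[215:222,300:358],axis=(0,1)); m=(np.abs(roi-bg).sum(2)>45).astype(np.uint8)
m=cv2.morphologyEx(m,cv2.MORPH_CLOSE,np.ones((5,5),np.uint8)); n,l,s,c=cv2.connectedComponentsWithStats(m); i=1+s[1:,4].argmax(); reg=np.zeros(im.shape[:2],bool); reg[176:210,300:358]=l==i; ys,xs=np.nonzero(reg); print(len(xs),rect('top',reg,.008),ray2w('top',np.c_[xs,ys],.008).mean(0))
h=cv2.inRange(g,(100,120,40),(125,255,255)); h[:,:320]=0; h[:225]=0; ys,xs=np.nonzero(h); print('block',len(xs),ray2w('top',np.c_[xs,ys],.026).mean(0), rect('top',h>0,.026))
"
python3 -m jog '[{"grip":-1,"slide":[-4.7,0.65,0],"yaw":0},{"grip":-1,"slide":[-4.7,0.65,0],"yaw":0},{"grip":-1,"slide":[-4.7,0.65,0],"yaw":0},{"grip":-1,"slide":[-4.7,0.65,0],"yaw":0},{"grip":-1,"slide":[-4.7,0.65,0],"yaw":0},{"grip":-1,"slide":[-4.7,0.65,0],"yaw":0},{"grip":-1,"slide":[-4.7,0.65,0],"yaw":0},{"grip":-1,"slide":[-4.4,0.65,0],"yaw":0}]' | grep -E 'pos|for'
python3 -m jog '[{"grip":-1,"slide":[0,0,4],"yaw":0},{"grip":-1,"slide":[0,0,4],"yaw":0},{"grip":-1,"slide":[0,0,0],"yaw":0},{"grip":-1,"slide":[0,0,0],"yaw":0}]' | grep -E 'pos|for'
python3 -c "
from h import *
st(); go(.574,-.245,.0715,10.2)"
```

```text
[[ 0.58673934 -0.17476068  0.008     ]
 [ 0.61164685 -0.30752736  0.008     ]
 [ 0.56305473 -0.31642706  0.008     ]
 [ 0.53507278 -0.18577549  0.008     ]] [ 0.57412843 -0.24612265  0.008     ]
[ 68.   7. 175.] [ 21  10 173] [ 94  10 209]
504 (array([ 0.5726, -0.244 ]), -79.2, array([136.8,  54. ])) [ 0.57226022 -0.24242187  0.008     ]
block 45 [ 0.44144151 -0.25467293  0.026     ] (array([ 0.4414, -0.2545]), -80.4, array([39. , 10.2]))
position: [0.5743, -0.247, 0.2057]
ft_force: [0.2, 0.6, 0.6]
grasp_force: 0.0
position: [0.5743, -0.2442, 0.1266]
ft_force: [0.6, -0.1, 0.1]
grasp_force: 0.0
t 30.55 p [ 0.5743 -0.2442  0.1266] x [-0.18   0.984 -0.001] y [ 0.984  0.18  -0.001] z [-0.001 -0.001 -1.   ] F [ 0.6 -0.1  0.1] w 1.002 g 0.0
slide [-0.07 -0.04  5.51] yaw 0.0032
```

```bash
python3 -m jog '[{"grip":-1,"slide":[-0.07,-0.04,2.5],"yaw":0},{"grip":-1,"slide":[0,0,2],"yaw":0},{"grip":-1,"slide":[0,0,1],"yaw":0},{"grip":-1,"slide":[0,0,0],"yaw":0},{"grip":-1,"slide":[0,0,0],"yaw":0}]' | grep -E 'pos|for'
python3 -c "
from h import *
st(); go(.574,-.245,.0717,10.2)"
```

```text
position: [0.5753, -0.2441, 0.0726]
ft_force: [0.5, 0.0, 1.1]
grasp_force: 0.0
t 31.05 p [ 0.5753 -0.2441  0.0726] x [-0.182  0.983 -0.001] y [0.983 0.182 0.002] z [ 0.002 -0.001 -1.   ] F [0.5 0.  1.1] w 0.995 g 0.0
slide [-0.06 -0.15  0.09] yaw 0.0049
```

```bash
python3 -m jog '[{"grip":1,"slide":[-0.05,-0.1,0.1],"yaw":0},{"grip":1,"slide":[0,0,0],"yaw":0},{"grip":1,"slide":[0,0,0],"yaw":0},{"grip":1,"slide":[0,0,0],"yaw":0},{"grip":1,"slide":[0,0,0],"yaw":0},{"grip":1,"slide":[0,0,0],"yaw":0},{"grip":1,"slide":[0,0,0],"yaw":0}]' 80
python3 -c "
from h import *
st()"
python3 -m jog '[{"grip":1,"slide":[0,0,-1],"yaw":0},{"grip":1,"slide":[0,0,-3],"yaw":0},{"grip":1,"slide":[0,0,-4],"yaw":0},{"grip":1,"slide":[0,0,-4],"yaw":0},{"grip":1,"slide":[0,0,0],"yaw":0}]' 
python3 -c "
from h import *
st(); go(.483,-.0335,.195,10.5)
im=manip.camera('top'); cv2.imwrite('pics/top6.png',im)"
```

```text
clock: 31.75
position: [0.5741, -0.2446, 0.0713]
ee_rot: [0.64, 0.769, 0.0, 0.0]
ft_force: [-3.8, 2.2, 11.2]
grip_width: 0.596
grasp_force: 82.6
t 31.75 p [ 0.5741 -0.2446  0.0713] x [-0.182  0.983 -0.   ] y [0.983 0.182 0.001] z [ 0.001  0.    -1.   ] F [-3.8  2.2 11.2] w 0.596 g 82.6
clock: 32.25
position: [0.5754, -0.2459, 0.1958]
ee_rot: [0.64, 0.769, 0.002, 0.004]
ft_force: [1.0, -0.5, -1.5]
grip_width: 0.599
grasp_force: 84.0
t 32.25 p [ 0.5754 -0.2459  0.1958] x [-0.181  0.983 -0.004] y [0.983 0.181 0.007] z [ 0.008 -0.002 -1.   ] F [ 1.  -0.5 -1.5] w 0.599 g 84.0
slide [22.57 -5.22 -0.04] yaw -0.0009
```

```bash
python3 -m jog '[{"grip":1,"slide":[4.5,-1.05,0],"yaw":0},{"grip":1,"slide":[4.5,-1.05,0],"yaw":0},{"grip":1,"slide":[4.5,-1.05,0],"yaw":0},{"grip":1,"slide":[4.5,-1.05,0],"yaw":0},{"grip":1,"slide":[4.5,-1.05,0],"yaw":0},{"grip":1,"slide":[0,0,2],"yaw":0},{"grip":1,"slide":[0,0,2],"yaw":0},{"grip":1,"slide":[0,0,0],"yaw":0}]' | grep -E 'pos|for'
python3 -m jog '[{"grip":1,"slide":[0,0,0],"yaw":0},{"grip":1,"slide":[0,0,0],"yaw":0}]' 
python3 -c "
from h import *
st(); go(.4831,-.0328,.140,10.5)"
```

```text
position: [0.4793, -0.0317, 0.1477]
ft_force: [-0.3, -0.1, -0.7]
grasp_force: 84.0
clock: 33.3
position: [0.4814, -0.0335, 0.1505]
ee_rot: [0.64, 0.768, 0.0, 0.0]
ft_force: [0.5, -0.9, -0.8]
grip_width: 0.601
grasp_force: 84.0
t 33.3 p [ 0.4814 -0.0335  0.1505] x [-0.18   0.984 -0.   ] y [0.984 0.18  0.001] z [ 0.001 -0.    -1.   ] F [ 0.5 -0.9 -0.8] w 0.601 g 84.0
slide [0.04 0.18 1.05] yaw -0.0019
```

```bash
python3 -m jog '[{"grip":1,"slide":[0.04,0.18,1.05],"yaw":0},{"grip":1,"slide":[0,0,0],"yaw":0},{"grip":1,"slide":[0,0,0],"yaw":0}]' | grep -E 'pos|for'
python3 -m jog '[{"grip":1,"slide":[0,0,0.6],"yaw":0},{"grip":1,"slide":[0,0,0.3],"yaw":0},{"grip":1,"slide":[0,0,0],"yaw":0}]'| grep -E 'pos|for'
python3 -m jog '[{"grip":1,"slide":[0,0,0.3],"yaw":0},{"grip":1,"slide":[0,0,0],"yaw":0}]'| grep -E 'pos|for'
python3 -m jog '[{"grip":1,"slide":[0,0,0.3],"yaw":0},{"grip":1,"slide":[0,0,0],"yaw":0}]'| grep -E 'pos|for'
python3 -c "
from h import *
st(); print(manip.get_obs()['torque'])"
```

```text
position: [0.4827, -0.0322, 0.1392]
ft_force: [-0.9, -0.2, -1.0]
grasp_force: 84.0
position: [0.4825, -0.0319, 0.1299]
ft_force: [-0.0, 0.4, -1.0]
grasp_force: 84.0
position: [0.4827, -0.0319, 0.1271]
ft_force: [-0.3, 0.1, -0.5]
grasp_force: 84.0
position: [0.4827, -0.0319, 0.1241]
ft_force: [-0.0, 0.6, -2.0]
grasp_force: 84.0
t 34.3 p [ 0.4827 -0.0319  0.1241] x [-0.182  0.983  0.   ] y [ 0.983  0.182 -0.   ] z [-0.  0. -1.] F [-0.   0.6 -2. ] w 0.602 g 84.0
[-0.02585449 -0.06488544  0.03801128]
```

Both pins are engaged with almost no side force. Continuing to .117.

```bash
python3 -m jog '[{"grip":1,"slide":[0,0,0.3],"yaw":0},{"grip":1,"slide":[0,0,0.3],"yaw":0},{"grip":1,"slide":[0,0,0],"yaw":0}]' | grep -E 'pos|for'
python3 -m jog '[{"grip":1,"slide":[0,0,0.15],"yaw":0},{"grip":1,"slide":[0,0,0],"yaw":0}]' | grep -E 'pos|for'
python3 -m jog '[{"grip":-0.7,"slide":[0,0,0],"yaw":0},{"grip":-0.7,"slide":[0,0,0],"yaw":0},{"grip":-0.7,"slide":[0,0,0],"yaw":0},{"grip":-0.7,"slide":[0,0,0],"yaw":0}]'| grep -E 'pos|for'
python3 -m jog '[{"grip":-0.7,"slide":[0,0,-3],"yaw":0},{"grip":-0.7,"slide":[0,0,-4],"yaw":0},{"grip":-0.7,"slide":[0,0,-3],"yaw":0},{"grip":-0.7,"slide":[0,0,0],"yaw":0},{"grip":-0.7,"slide":[0,0,0],"yaw":0}]' | grep -E 'pos|for'
python3 -c "
from h import *
st(); go(.4414,-.2546,.195,10.2)"
```

```text
position: [0.4826, -0.0319, 0.118]
ft_force: [-0.1, 0.3, -2.0]
grasp_force: 84.0
position: [0.4829, -0.032, 0.1172]
ft_force: [-3.7, -0.2, 6.9]
grasp_force: 84.9
position: [0.4829, -0.0319, 0.1169]
ft_force: [-0.2, 0.4, 0.6]
grasp_force: 0.0
position: [0.483, -0.0314, 0.217]
ft_force: [0.3, 0.2, -0.2]
grasp_force: 0.0
t 35.7 p [ 0.483  -0.0314  0.217 ] x [-0.183  0.983  0.001] y [0.983 0.183 0.001] z [ 0.001  0.002 -1.   ] F [ 0.3  0.2 -0.2] w 0.851 g 0.0
slide [-21.23  -8.05   2.16] yaw 0.0059
```

```bash
python3 -m jog '[{"grip":-0.7,"slide":[-4.25,-1.61,0],"yaw":0},{"grip":-0.7,"slide":[-4.25,-1.61,0],"yaw":0},{"grip":-0.7,"slide":[-4.25,-1.61,0],"yaw":0},{"grip":-0.7,"slide":[-4.25,-1.61,0],"yaw":0},{"grip":-0.7,"slide":[-4.25,-1.61,0],"yaw":0},{"grip":-0.7,"slide":[0,0,4],"yaw":0},{"grip":-0.7,"slide":[0,0,4],"yaw":0},{"grip":-0.7,"slide":[0,0,0],"yaw":0}]' | grep -E 'pos|for'
python3 -m jog '[{"grip":-0.7,"slide":[0,0,0],"yaw":0},{"grip":-0.7,"slide":[0,0,0],"yaw":0}]' | grep -E 'pos|for'
python3 -c "
from h import *
st(); go(.4414,-.2546,.0767,10.2)"
```

```text
position: [0.4389, -0.2547, 0.1319]
ft_force: [-0.2, 0.7, 0.2]
grasp_force: 0.0
position: [0.443, -0.2558, 0.1383]
ft_force: [0.5, 0.8, -0.0]
grasp_force: 0.0
t 36.7 p [ 0.443  -0.2558  0.1383] x [-0.182  0.983 -0.001] y [0.983 0.182 0.001] z [ 0.001 -0.001 -1.   ] F [ 0.5  0.8 -0. ] w 0.844 g 0.0
slide [ 0.15 -0.14  6.16] yaw 0.0051
```

```bash
python3 -m jog '[{"grip":-0.7,"slide":[0.15,-0.14,3],"yaw":0},{"grip":-0.7,"slide":[0,0,2],"yaw":0},{"grip":-0.7,"slide":[0,0,1.3],"yaw":0},{"grip":-0.7,"slide":[0,0,0],"yaw":0},{"grip":-0.7,"slide":[0,0,0],"yaw":0}]' | grep -E 'pos|for'
python3 -m jog '[{"grip":1,"slide":[0,0,0],"yaw":0},{"grip":1,"slide":[0,0,0],"yaw":0},{"grip":1,"slide":[0,0,0],"yaw":0},{"grip":1,"slide":[0,0,0],"yaw":0},{"grip":1,"slide":[0,0,0],"yaw":0},{"grip":1,"slide":[0,0,0],"yaw":0},{"grip":1,"slide":[0,0,0],"yaw":0},{"grip":1,"slide":[0,0,0],"yaw":0}]' 90
python3 -m jog '[{"grip":1,"slide":[0,0,-2],"yaw":0},{"grip":1,"slide":[0,0,-4],"yaw":0},{"grip":1,"slide":[0,0,-4],"yaw":0},{"grip":1,"slide":[0,0,-3],"yaw":0},{"grip":1,"slide":[0,0,0],"yaw":0},{"grip":1,"slide":[0,0,0],"yaw":0}]' 
python3 -c "
from h import *
st(); go(.4825,-.0332,.2,10.2)"
```

```text
position: [0.4414, -0.2545, 0.075]
ft_force: [-0.1, -1.3, 0.1]
grasp_force: 0.0
clock: 38.0
position: [0.441, -0.2543, 0.0744]
ee_rot: [0.64, 0.769, 0.0, 0.0]
ft_force: [-1.5, 2.2, 8.4]
grip_width: 0.171
grasp_force: 88.2
clock: 38.6
position: [0.4409, -0.2539, 0.2039]
ee_rot: [0.639, 0.769, 0.001, 0.0]
ft_force: [0.3, 0.4, -1.4]
grip_width: 0.175
grasp_force: 87.9
t 38.6 p [ 0.4409 -0.2539  0.2039] x [-0.183  0.983  0.001] y [0.983 0.183 0.001] z [ 0.001  0.001 -1.   ] F [ 0.3  0.4 -1.4] w 0.175 g 87.9
slide [20.99  8.    0.41] yaw 0.0057
```

```bash
python3 -m jog '[{"grip":1,"slide":[4.2,1.6,0],"yaw":0.005},{"grip":1,"slide":[4.2,1.6,0],"yaw":0},{"grip":1,"slide":[4.2,1.6,0],"yaw":0},{"grip":1,"slide":[4.2,1.6,0],"yaw":0},{"grip":1,"slide":[4.2,1.6,0],"yaw":0},{"grip":1,"slide":[0,0,2],"yaw":0},{"grip":1,"slide":[0,0,2],"yaw":0},{"grip":1,"slide":[0,0,0],"yaw":0}]' | grep -E 'pos|for'
python3 -m jog '[{"grip":1,"slide":[0,0,0],"yaw":0},{"grip":1,"slide":[0,0,0],"yaw":0}]' 
python3 -c "
from h import *
st(); go(.4827,-.033,.145,10.2)
im=manip.camera('scene'); cv2.imwrite('pics/s3c.png',cv2.resize(im[157:247,183:303],(800,600),interpolation=cv2.INTER_CUBIC))"
```

```text
position: [0.48, -0.0332, 0.161]
ft_force: [-0.2, -0.9, -0.3]
grasp_force: 88.0
clock: 39.6
position: [0.4822, -0.034, 0.1644]
ee_rot: [0.642, 0.767, 0.0, 0.0]
ft_force: [-0.1, 0.4, -0.3]
grip_width: 0.17
grasp_force: 88.0
t 39.6 p [ 0.4822 -0.034   0.1644] x [-0.176  0.984 -0.   ] y [0.984 0.176 0.   ] z [ 0. -0. -1.] F [-0.1  0.4 -0.3] w 0.17 g 88.0
slide [0.09 0.07 1.94] yaw -0.0012
```

View pics/s3c.png

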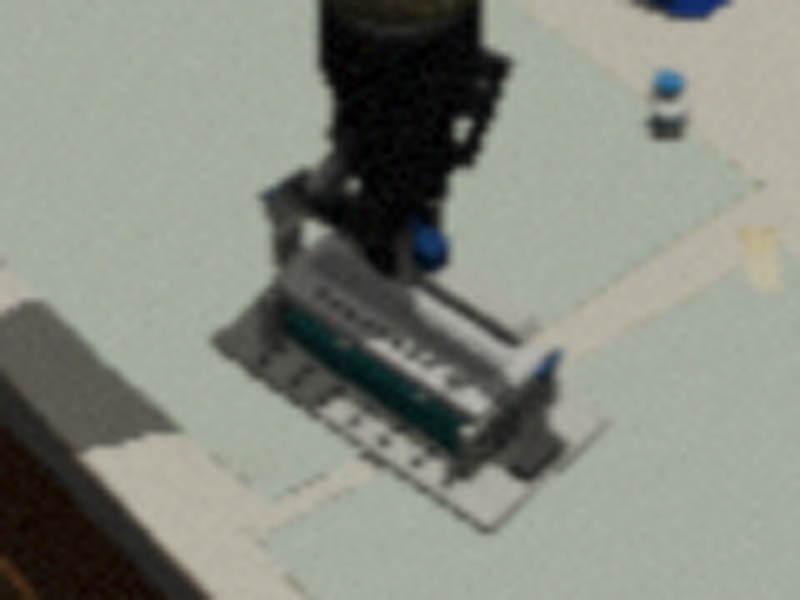

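The lid is down, and the bar is between the clips above it: near end at about (515,355), next to the clip at (545,365). Pressing it down in steps.

```bash
python3 -m jog '[{"grip":1,"slide":[0.09,0.07,1],"yaw":0},{"grip":1,"slide":[0,0,0.9],"yaw":0},{"grip":1,"slide":[0,0,0],"yaw":0},{"grip":1,"slide":[0,0,0],"yaw":0}]' | grep -E 'pos|for'
python3 -m jog '[{"grip":1,"slide":[0,0,0.4],"yaw":0},{"grip":1,"slide":[0,0,0.3],"yaw":0},{"grip":1,"slide":[0,0,0],"yaw":0}]' | grep -E 'pos|for'
python3 -m jog '[{"grip":1,"slide":[0,0,0.3],"yaw":0},{"grip":1,"slide":[0,0,0],"yaw":0}]' | grep -E 'pos|for'
python3 -m jog '[{"grip":1,"slide":[0,0,0.3],"yaw":0},{"grip":1,"slide":[0,0,0],"yaw":0}]' | grep -E 'pos|for'
python3 -c "
from h import *
st(); print(manip.get_obs()['torque'])"
```

```text
position: [0.4824, -0.0326, 0.1446]
ft_force: [0.1, -0.6, -1.2]
grasp_force: 88.0
position: [0.4832, -0.0319, 0.1381]
ft_force: [-0.0, 2.4, 2.0]
grasp_force: 88.3
position: [0.4833, -0.0325, 0.1352]
ft_force: [0.7, 0.0, 3.7]
grasp_force: 88.5
position: [0.4819, -0.0324, 0.1312]
ft_force: [0.3, 0.3, -7.6]
grasp_force: 87.8
t 40.75 p [ 0.4819 -0.0324  0.1312] x [-0.177  0.984  0.   ] y [ 0.984  0.177 -0.001] z [-0.001 -0.    -1.   ] F [ 0.3  0.3 -7.6] w 0.17 g 87.8
[-0.02897938 -0.0951259  -0.00526866]
```

```bash
python3 -m jog '[{"grip":1,"slide":[0,0,0.2],"yaw":0},{"grip":1,"slide":[0,0,0.1],"yaw":0},{"grip":1,"slide":[0,0,0],"yaw":0}]' | grep -E 'pos|for'
python3 -m jog '[{"grip":1,"slide":[0,0,0.1],"yaw":0},{"grip":1,"slide":[0,0,0],"yaw":0}]' | grep -E 'pos|for'
```

```text
position: [0.4823, -0.032, 0.1286]
ft_force: [-0.7, 2.0, -3.5]
grasp_force: 88.7
position: [0.4824, -0.032, 0.1283]
ft_force: [-6.2, 4.0, 12.1]
grasp_force: 90.8
```

Bar is home at .1283, where it was expected. Release, withdraw to the left and check.

```bash
python3 -m jog '[{"grip":-0.7,"slide":[0,0,0],"yaw":0},{"grip":-0.7,"slide":[0,0,0],"yaw":0},{"grip":-0.7,"slide":[0,0,0],"yaw":0},{"grip":-0.7,"slide":[0,0,0],"yaw":0},{"grip":-0.7,"slide":[0,0,0],"yaw":0},{"grip":-0.7,"slide":[0,0,-2],"yaw":0},{"grip":-0.7,"slide":[0,0,-4],"yaw":0},{"grip":-0.7,"slide":[0,0,-4],"yaw":0}]'| grep -E 'pos|for'
python3 -m jog '[{"grip":-0.7,"slide":[5,0,0],"yaw":0},{"grip":-0.7,"slide":[5,0,0],"yaw":0},{"grip":-0.7,"slide":[5,0,0],"yaw":0},{"grip":-0.7,"slide":[5,0,0],"yaw":0},{"grip":-0.7,"slide":[0,0,0],"yaw":0},{"grip":-0.7,"slide":[0,0,0],"yaw":0},{"grip":-0.7,"slide":[0,0,0],"yaw":0}]'| grep -E 'pos|for'
python3 -c "
from h import *
st(); im=manip.camera('top'); s=manip.camera('scene')
for t,z in (('lid',.054),('lock_bar',.066),('cassette',.01),('plate_0',.01)):
  for d in manip.masks_of(t,'top')[:2]: print(t,round(d['conf'],2),d['centre'],d['region'].sum(),rect('top',d['region'],z))
a=cv2.resize(im[190:260,225:305],(400,350),interpolation=cv2.INTER_CUBIC); b=cv2.resize(s[165:245,198:289],(400,350),interpolation=cv2.INTER_CUBIC)
cv2.imwrite('pics/fin.png',np.hstack([a,b]))"
```

```text
position: [0.4822, -0.0329, 0.2286]
ft_force: [0.9, 2.0, 1.2]
grasp_force: 0.0
position: [0.4474, 0.1633, 0.2278]
ft_force: [-0.6, -0.4, -0.1]
grasp_force: 0.0
t 42.75 p [0.4474 0.1633 0.2278] x [-0.176  0.984 -0.   ] y [ 0.984  0.176 -0.   ] z [-0. -0. -1.] F [-0.6 -0.4 -0.1] w 0.847 g 0.0
lid 0.95 [264.6, 225.1] 554 (array([ 0.4817, -0.0306]), -78.1, array([139.1,  55.8]))
lock_bar 0.67 [263.0, 222.4] 244 (array([ 0.4824, -0.035 ]), -80.4, array([141.5,  17. ]))
lock_bar 0.43 [265.2, 219.7] 556 (array([ 0.4813, -0.0336]), -78.3, array([135.9,  56.8]))
cassette 0.81 [268.2, 228.0] 1002 (array([ 0.481 , -0.0361]), -80.0, array([191.6,  98.8]))
```

View pics/fin.png

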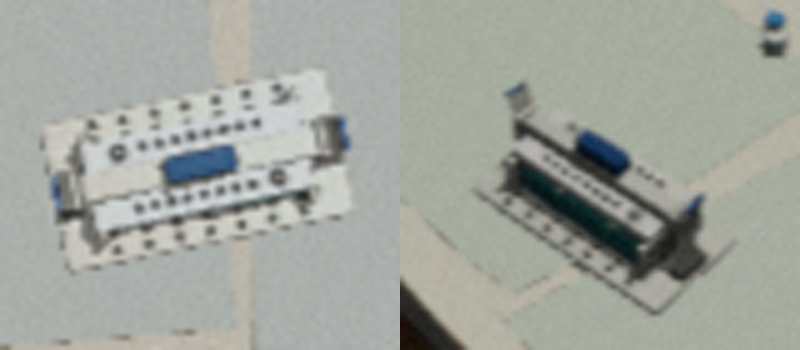

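The cassette is closed: both pins show at (118,152) and (278,177), the bar sits centred under both clips, and no teal plates are left outside. Handing in.

```bash
python3 -c "
from workcell import manip
print(manip.hand_in())"
```

```text
the job is handed in; nothing more can be done
None
```

I packed both teal plates into the cassette (no third plate was on the worktop), seated the lid on its pins, snapped the locking bar home under both clips, and handed the job in at about 43 s; the hand-in returned no verdict.

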